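# Set washed hinge straps to dry in front of the cordless fan

## Robot

A 7-joint arm with a two-finger parallel gripper is mounted at the origin on the work surface. World frame = base frame: x ahead of the robot, y to its left, z up, the work surface at z = 0. Lengths are in m, angles in rad, forces in N, time in s.
With the tool pointing down it reaches from about 0.35 to 0.9 m from the base axis. Payload 8.1 kg.
Tool frame: the origin (TCP) lies midway between the tips of the shut fingers; the grasp point (between the pads) lies 19 mm behind it; z points along the fingers, y is the line along which they close (so a half turn about z gives the same grasp; the last joint's range is limited). The gripper opens to 92 mm and grips with 3 to 60 N. Pads are 19 mm wide; open, the fingers measure 130 mm over their backs; the gripper's body (75 mm by 190 mm) begins 47 mm behind the grasp point.
Start: joints at [-1.245, 0.434, 0.025, 1.573, -0.012, 1.134, -0.075], TCP at [0.26, 0.568, 0.227] pointing down, gripper open.
Joint ranges: [-2.62, 2.62], [-0.44, 2.09], [-1.27, 1.32], [0.08, 2.57], [-1.32, 4.46], [0.12, 2], [-2.74, 2.74]. Speed limits (rad/s): [2.22, 2.22, 3.01, 3.01, 3.14, 3.14, 3.14].

## Interface

Orientations are given as a rotation vector (axis times angle).
In Python, from cell import observe, cams, job gives the robot as it stands. The module is installed in compiled form; this text tells all that it offers.
- The arm moves only by the tool step_arm, never from a script. Its argument "steps" is a list of rows, each a list of 6 numbers: the shift along the world's x, y, z in mm, then the turn, a rotation vector about the world's x, y, z in rad. In form: [[dx, dy, dz, rx, ry, rz], ...]. A call has 1 to 20 rows; each row shifts and turns the commanded pose from where the row before left it; what a row does not reach is not made up. A row lasts 1/12 s, in which the tool goes at most 41.7 mm and 7.16 degrees, less where a joint would pass 70% of its speed; a pose out of reach is approached as far as the arm can. A call with a gripper value outside its range is refused whole. "gripper" is the opening, from 0 (shut) to 1 (fully open), set as the call begins (left out, the last holds). The fingers move at their own pace and stop on an object; "force" is the grip in N (left out, the last holds). Time passes only in rows, so rows that do not move let the fingers close. It gives the time, the measured TCP pose, the force, the opening and the grip force at its end, in the units of the state.
- observe(): the state, without advancing time (a new reading comes with each control period).
- cams.get_image(name): name is "scene" or "top" or "wrist"; returns the picture (400x640x3 uint8, red, green, blue); there is no depth.
- cams.get_calibration(name): a dict with "fov_y" (degrees; the focal length in pixels is half the picture's height over the tangent of half this angle, whatever the lens; pixels are square), "cx", "cy" (the principal point, pixels), "world_to_cam" (4x4, takes a point from world to camera coordinates). Camera axes: x right, y up, looking along -z (the intrinsics and any distortion apply to the point x, -y, -z); pixel columns grow to the right and rows downward; lengths in m; the calibration is good to about 2 mm. The wrist camera is an equidistant fisheye: a pixel r from the principal point sees the ray r / f radians off the axis. A picture is of the moment at which its call begins: read the wrist's pose just before it. get_calibration takes no time and is no camera call; for the wrist camera it gives the pose at the moment of the call.
- job.sign_off(): hands the job in; it is judged then, once.
The state is a dict: "clock": time; "joints": joint angles; "dq": joint speeds; "joint_efforts": joint torques, N m; "position": TCP position; "ee_rot": TCP orientation; "force": force on the tool from outside, world axes, zero at the start; "ft_torque": the same for the moment, N m; "width": opening from 0.0 (shut) to 1.0 (fully open); "gripper_force": force on a finger pad.
Only numpy, scipy, OpenCV 4.12 (cv2) and the standard library are available. Lean on these libraries where they do the work, as an engineer would, in place of code of your own. Each camera call takes 0.05 s, during which the arm holds its last target. There are 200 camera calls.

## Task

Set the washed hinge straps to dry: lay every strap flat and straight across both sloped rails of the drying rack, one to a slot between the pins and about centred on the rails, and slide the battery pack onto the fan's shoe, fully home until both catches click. When all of that is in place, push the fan's red lever right over to on; leave the other tools and things on the bench where they are.

Things in the scene. Friction and masses are not known exactly. Their poses are not given: they have to be found in the camera images.
- rack: drying rack, fixed: red end frames (each 150 deep, 340 apart overall in y) carrying the two steel rails of rack_bed; open air between and below the rails. Origin: centre of its footprint on the bench; z up, y along the rails, the higher rail on the +x side
- rack_bed: sloped bed of the rack: two round steel rails, 12 dia, 338 long along y, at x = -48 (low, top 72 above the bench) and x = +48 (high, top 98). Origin: midway, in the plane touching the rail tops, 85 above the bench; x up the slope (0.266 rad), z square to it. A strap lying right has its underside in this plane and its length along x, either way round
- slot2 (a point): centre of the middle slot of the bed (at rack_bed's origin). Pins 8 dia stand 22 proud of the bed plane on both rails at y = -150, -90, -30, 30, 90, 150 of rack_bed, leaving five slots, 52 clear, centred at y = -120, -60, 0, 60, 120
- pack: black slide-on battery pack, orange band: 110 long (x), 62 wide (y), 60 high, 0.48 to 0.72 kg, upright on the bench. Origin: centre of its underside; z up; +x end goes in first. Flat sides from 15 to 59 up, to grip across the width. Lowest 14.5: a channel along x, open at both ends, 40 wide inside, with inward lips; outside, a 14 mm notch for a catch in each side, 20 ahead of the origin
- fan: cordless bench fan, fixed: blue foot 30 high, 104 wide, from x = -125 (open front) to 220; its flat top is the deck the pack stands and slides on. Caged head, 170 dia, 260 high, on a yoke at x = 175. End stop for the pack at x = 57, 45 above the deck. Origin: on the bench under the pack's home; x from the open front to the head, z up
- shoe_home (a point): on the deck, 30 above the bench: where the pack's origin is when fully home, its axes along the fan's. The pack cannot be lowered straight onto the shoe; it is slid on along the fan's +x from the front
- shoe_entry (a point): on the deck 70 in front (-x) of shoe_home: the pack, set down on the deck with its origin here and its +x along the fan's +x, stands just clear of the shoe, ready to slide 70 home
- rail_nose (a point): rounded front end of the shoe, a T-rail on the deck along the fan's x: rail head 36 wide, 8 to 13 above the deck, round nose (radius 18) here at x = -3, to x = 55; stem 26 wide. The pack's channel runs over it with 2 play each side, 1.5 up and down, its lips under the rail head
- catch_left (a joint): orange spring roller left (+y) of the shoe, at x = 20, y = 34 of the fan, 16 dia, 12 high: 0 = sprung in (also when in the notch of a seated pack), about 0.003 m pushed out by the pack's side. Pushing the pack past both takes about 10 to 22 N; they drop into the notches only when it is home, and hold it
- catch_right (a joint): the same on the right (-y), at y = -34
- switch_lever (a joint): the fan's red on/off lever, a paddle 50 long, 16 wide (y), 8 thick, hinged about the fan's y axis on a black box beside the shoe; hinge at x = 20, y = -87, z = 52 of the fan. 0 rad = off, leaning 0.45 rad to -x (front); 0.9 = fully on, leaning 0.45 to +x. Stays where left; 1.5 N at the tip moves it
- lever_tip (a point): the top end of the red lever's paddle
- strap_a: washed forged gate hinge strap: dark steel flat bar 190 long (x), 30 wide (y), 10 thick, pointed at -x; at +x a rolled eye (tube 22 dia, 30 long, along y, flush below). 0.3 to 0.52 kg, balanced at mid-length. Starts flat, on the bench or the thin mat, 4 or 5 of straps a to e present (None = absent or held). Origin: centre of the underside, mid-length; z out of the top face
- strap_b: another such strap, same as strap_a in shape, size and axes (None = absent)
- strap_c: another such strap, same as strap_a in shape, size and axes (None = absent)
- strap_d: another such strap, same as strap_a in shape, size and axes (None = absent)
- strap_e: another such strap, same as strap_a in shape, size and axes (None = absent)
- hammer: hammer with an orange handle, 280 long, a bystander: leave it alone. Origin at the centre of its underside
- wire_brush: wire brush with a wooden back, 245 long, lying, a bystander: leave it alone. Origin at the centre of its underside
- wax_tin: round yellow wax tin, 72 dia, 60 high, a bystander: leave it alone. Origin at the centre of its underside
- mug: blue mug, 80 dia, 90 high, a bystander: leave it alone. Origin at the centre of its underside
- chisel: cold chisel with a blue shank, 180 long, a bystander: leave it alone. Origin at the centre of its underside
- tongs: forge tongs, 300 long, a bystander: leave it alone. Origin at the centre of its underside
There are look-alikes about, which are no part of the job. What is shaped like the pack but turquoise is not meant.

How it is judged:
By the outcome, as a careful person would: the job done as asked, in the order asked, and still so for the second after the job is handed in, with the robot touching nothing.
Of strap_a, strap_b, strap_c, strap_d, strap_e only 4 to 5 are there at a start; the rules pass over those that are not, and their reading is None.
At some moment in a run one of strap_d, strap_e, pack may be knocked a few centimetres aside while the robot is not near it.
Once in a run the grip may slacken for a moment while it holds something.
It also fails if it takes over 210 s, if anything falls off the work surface, if the arm or the gripper's body presses on something with over 40 N, if the wrist force passes 120 N, or if a joint passes its speed limit or range.

## Working session

There is one attempt and no reset: what is moved stays moved. The work goes in short steps, Python scripts to look and compute and a tool call to move; the robot and the scene stay as the last step left them, time stands still between calls to the robot, and variables do not carry over. Pictures are saved under pics/ and viewed, at most 14 in all, crops included, and the job is handed in when it is done.

Besides the shell and the picture viewer there is one more tool, called after "Request:" by a JSON object that holds its "name" and its "arguments". step_arm: Moves the arm, as the interface text tells. Its arguments: {"type":"object","properties":{"steps":{"type":"array","items":{"type":"array","items":{"type":"number"}}},"gripper":{"type":"number"},"force":{"type":"number"}},"required":["steps"]}

```bash
mkdir -p pics; python3 - <<'E'
from cell import observe,cams
import cv2
for n in("top","scene"):
    im=cams.get_image(n); cv2.imwrite(f"pics/{n}0.png",im[:,:,::-1]); c=cams.get_calibration(n); print(n,c)
s=observe();print(s)
E
```

```text
top {'fov_y': 49.90532472397119, 'cx': 315.79988502949834, 'cy': 203.46826484203856, 'world_to_cam': array([[ 0.02556373, -0.99945683,  0.02079773, -0.01665379],
       [ 0.99582425,  0.02728367,  0.08711867, -0.57281879],
       [-0.08763879,  0.0184838 ,  0.99598082, -1.28839096],
       [ 0.        ,  0.        ,  0.        ,  1.        ]])}
scene {'fov_y': 46.87991572582135, 'cx': 318.2390730190549, 'cy': 206.57758359369382, 'world_to_cam': array([[-0.47933919,  0.8776176 , -0.00461359,  0.250647  ],
       [-0.57396881, -0.30950613,  0.75813308,  0.23667556],
       [ 0.663923  ,  0.36605095,  0.65208355, -2.12744215],
       [ 0.        ,  0.        ,  0.        ,  1.        ]])}
{'clock': 0.1, 'joints': array([-1.24462524,  0.43514307,  0.02501317,  1.57398345, -0.01159481,
        1.13401183, -0.07507538]), 'dq': array([-0.00132811, -0.00231228, -0.00046265, -0.00035255,  0.0004929 ,
       -0.00110859,  0.00135182]), 'joint_efforts': array([ 2.70418532e-03, -6.69121742e+01,  9.87744704e-01, -3.15149474e+01,
       -6.05996582e-02,  3.74534167e-02,  2.80960160e-05]), 'position': array([0.25972891, 0.56798174, 0.22603905]), 'ee_rot': array([-6.68452476e-01, -3.06949861e+00,  2.18734673e-03]), 'force': array([ 0.22731494,  0.46002697, -0.11296922]), 'ft_torque': array([-0.01225332,  0.05319126,  0.00726864]), 'gripper_force': 0.0, 'width': 0.9976465104160047}
```

View pics/top0.png

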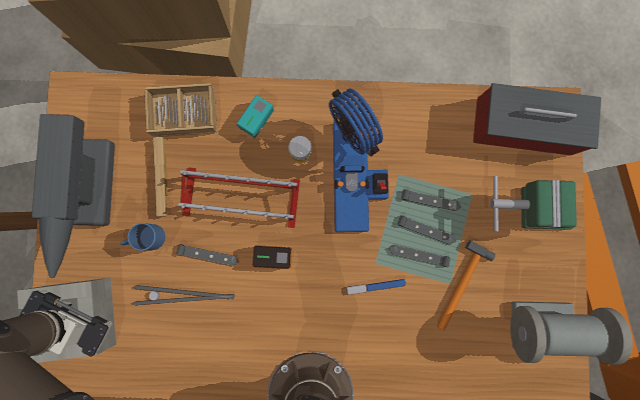

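View pics/scene0.png

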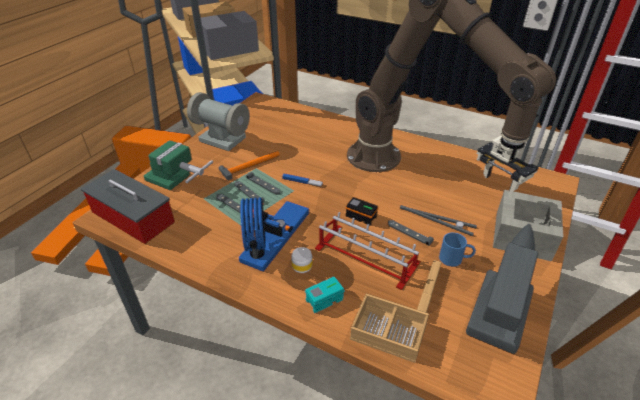

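Top view shows the robot base at (312,390). One strap is near (207,254), three are on the mat near (430,200), (425,228) and (418,256), and the pack is at (272,257). The rack is at about (240,197) and the fan at about (350,185). The scene view agrees. I'll enlarge the top view to get positions.

```bash
cat > h.py <<'E'
import numpy as np,cv2
from cell import observe,cams
from scipy.spatial.transform import Rotation as R
def ray(c,wrist,u,v,H=400):
    f=H/2/np.tan(np.radians(c["fov_y"])/2); x=(u-c["cx"]);y=(v-c["cy"])
    if wrist:
        r=np.hypot(x,y);t=r/f;k=np.sin(t)/max(r,1e-9);d=np.array([x*k,-y*k,-np.cos(t)])
    else: d=np.array([x/f,-y/f,-1])
    M=c["world_to_cam"];Rm=M[:3,:3]
    return -Rm.T@M[:3,3],Rm.T@d
def pt(c,wrist,u,v,z):
    o,d=ray(c,wrist,u,v);return o+d*(z-o[2])/d[2]
def px(c,wrist,p):
    f=200/np.tan(np.radians(c["fov_y"])/2);q=c["world_to_cam"]@np.append(p,1);x,y,z=q[0],-q[1],-q[2]
    if wrist:
        s=np.hypot(x,y);k=f*np.arctan2(s,z)/max(s,1e-9)
    else: k=f/z
    return c["cx"]+x*k,c["cy"]+y*k
E
python3 - <<'E'
from h import *
im=cv2.imread("pics/top0.png");c=cams.get_calibration("top")
cv2.imwrite("pics/top0c.png",cv2.resize(im[140:300,160:480],None,fx=2.5,fy=2.5,interpolation=cv2.INTER_CUBIC))
for n,u,v,z in[("strap1",207,254,.01),("mat1",430,200,.01),("mat2",425,228,.01),("mat3",418,256,.01),("pack",272,257,.06),
 ("railHiL",181,172,.098),("railHiR",298,184,.098),("railLoL",179,206,.072),("railLoR",295,217,.072),("fan front",351,230,.03)]: print(n,pt(c,0,u,v,z).round(3))
E
```

```text
strap1 [0.411 0.325 0.01 ]
mat1 [ 0.595 -0.357  0.01 ]
mat2 [ 0.508 -0.341  0.01 ]
mat3 [ 0.421 -0.32   0.01 ]
pack [0.409 0.124 0.06 ]
railHiL [0.647 0.391 0.098]
railHiR [0.622 0.053 0.098]
railLoL [0.551 0.399 0.072]
railLoR [0.527 0.059 0.072]
fan front [ 0.495 -0.11   0.03 ]
```

View pics/top0c.png

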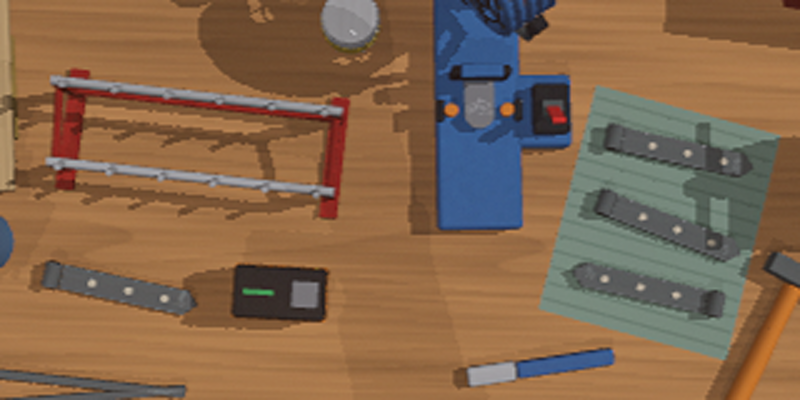

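Enlarged view: strap 1 runs from (45,275) to (190,300), with its eye at the left end. The pack is at (280,293), with its long side along y. The shoe is at (480,105) between the orange catches (452,110) and (507,110). The red lever is at (553,110). The rails measure 339 mm apart end to end, which fits. I'll go over strap 1 and the pack with the wrist camera.

Request:
{"name": "step_arm", "arguments": {"steps": [[13, -30, 8, 0, 0, -0.12], [13, -30, 8, 0, 0, -0.12], [13, -30, 8, 0, 0, -0.12], [13, -30, 8, 0, 0, -0.12], [13, -30, 8, 0, 0, -0.12], [13, -30, 8, 0, 0, -0.12], [13, -30, 8, 0, 0, -0.12], [13, -30, 8, 0, 0, -0.12], [13, -30, 8, 0, 0, -0.12], [13, -30, 8, 0, 0, -0.12], [13, -30, 8, 0, 0, -0.11], [0, 0, 0, 0, 0, 0], [0, 0, 0, 0, 0, 0]]}}

```text
clock: 1.18
position: [0.4036, 0.2369, 0.3152]
ee_rot: [-2.403, -2.023, -0.002]
force: [-0.2, 0.9, -0.2]
width: 1.001
gripper_force: 0.0
```

```bash
python3 - <<'E'
from h import *
c=cams.get_calibration("wrist");s=observe();im=cams.get_image("wrist")
cv2.imwrite("pics/w1.png",im[:,:,::-1]);np.save("w1.npy",c,allow_pickle=True)
print(s["position"],R.from_rotvec(s["ee_rot"]).as_matrix().round(3),s["joints"].round(2));print(c)
E
```

```text
[0.40362983 0.23685379 0.31518672] [[ 0.171  0.985  0.001]
 [ 0.985 -0.171  0.001]
 [ 0.001  0.001 -1.   ]] [-1.    0.1   0.39  1.82 -0.04  1.23 -0.76]
{'fov_y': 65.70646984690485, 'cx': 320.161602037908, 'cy': 192.58230146751987, 'world_to_cam': array([[ 9.85320919e-01, -1.70712238e-01,  1.36554587e-04,
        -3.57202026e-01],
       [ 1.64325275e-01,  9.48239127e-01, -2.71734727e-01,
        -2.32671925e-01],
       [ 4.62589570e-02,  2.67768350e-01,  9.62372184e-01,
        -5.58588372e-01],
       [ 0.00000000e+00,  0.00000000e+00,  0.00000000e+00,
         1.00000000e+00]])}
```

View pics/w1.png

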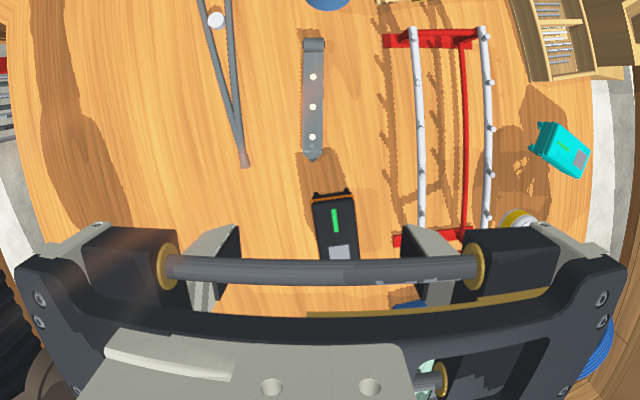

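The wrist view shows strap 1 with its eye at (314,42) and tip at (313,158). The pack is at (335,225) with an orange band at its +y end. The low rail is at column ~417 and the high rail at column ~487. Next I'll get numbers from it.

```bash
cat >> h.py <<'E'
def fitline(P):
    vx,vy,x0,y0=cv2.fitLine(P[:,:2].astype(np.float32),cv2.DIST_HUBER,0,.001,.001).ravel();return np.array([x0,y0]),np.array([vx,vy])
def strap(c,wr,im,box,z=.010,pr=True,vmax=140,smax=70,dark=0):
    "box u0,v0,u1,v1 (rgb im) -> centre, direction angle of line, length,width"
    u0,v0,u1,v1=box;hsv=cv2.cvtColor(im,cv2.COLOR_RGB2HSV)
    m=((hsv[...,1]<smax)&(hsv[...,2]<vmax)&(hsv[...,2]>dark)).astype(np.uint8);k=np.zeros_like(m);k[v0:v1,u0:u1]=1;m&=k
    m=cv2.morphologyEx(m,cv2.MORPH_CLOSE,np.ones((5,5)))
    cs,_=cv2.findContours(m,cv2.RETR_EXTERNAL,cv2.CHAIN_APPROX_NONE);q=max(cs,key=cv2.contourArea)[:,0]
    P=np.array([pt(c,wr,u,v,z)[:2] for u,v in q])
    (cx,cy),(w,h),a=cv2.minAreaRect((P*1000).astype(np.float32))
    if w<h: a+=90;w,h=h,w
    M=np.zeros_like(m);cv2.drawContours(M,[q.reshape(-1,1,2)],-1,1,-1)
    return np.array([cx,cy]),(a+90)%180-90,w,h
E
python3 - <<'E'
from h import *
im=cv2.imread("pics/w1.png")[:,:,::-1].copy();c=np.load("w1.npy",allow_pickle=True).item()
print("strap",strap(c,1,im,(290,25,340,170)))
hsv=cv2.cvtColor(im,cv2.COLOR_RGB2HSV)
for nm,u0,u1,z in(("lo",405,432,.066),("hi",474,500,.092)):
    P=[]
    for v in range(45,222):
        col=np.where((hsv[v,u0:u1,1]<40)&(hsv[v,u0:u1,2]>120))[0]
        if 5<len(col)<16: P.append(pt(c,1,u0+np.median(col),v,z))
    P=np.array(P);o,d=fitline(P);print(nm,o,d,np.degrees(np.arctan2(d[1],d[0])),len(P), "std",np.abs((P[:,:2]-o)@[-d[1],d[0]]).mean())
cv2.imwrite("pics/w1c.png",cv2.resize(im[20:260,300:500,::-1],None,fx=2.5,fy=2.5,interpolation=cv2.INTER_CUBIC))
E
```

```text
strap (array([421.86181641, 404.53118896]), -10.244827270507812, 29.586437225341797, 21.946975708007812)
lo [0.5452272  0.25750577] [0.08048399 0.9967559 ] 85.383606 171 std 0.00026403420973127744
hi [0.6392386  0.26160473] [0.07671876 0.9970528 ] 85.60001 166 std 0.0008413333074613783
```

View pics/w1c.png

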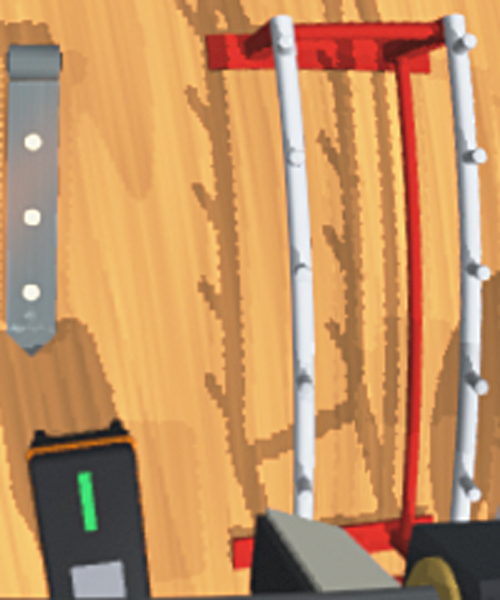

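```bash
python3 - <<'E'
from h import *
c=np.load("w1.npy",allow_pickle=True).item()
P=lambda a,b,z:pt(c,1,300+a/2.5,20+b/2.5,z)*1000
for a,b in((33,142),(32.5,217),(31.5,293)):print("hole",P(a,b,.01).round(1))
print("eye",P(34,45,.011).round(1),"tip",P(33,352,.008).round(1))
d=np.array([.0788,.9969])
for (a,b),y in zip(((284,38),(296,157),(303,268),(304,380),(304,490)),(150,90,30,-30,-90)):
    q=P(a,b,.083);print("lowpin",q.round(1),(q[:2]-y*d).round(1))
for (a,b),y in zip(((470,41),(480,156),(484,271),(481,386),(472,493)),(150,90,30,-30,-90)):
    q=P(a,b,.098+.0206);print("hipin",q.round(1),(q[:2]-y*d).round(1))
for a,b in((30,458),(136,443)):print("packtop corner",P(a,b,.06).round(1))
print("LED",P(88,500,.06))
E
```

```text
hole [413.8 356.3  10. ]
hole [405.8 311.9  10. ]
hole [397.3 266.9  10. ]
eye [424.6 414.9  11. ] tip [391.7 230.9   8. ]
lowpin [551.1 386.5  83. ] [539.2 236.9]
lowpin [546.4 323.   83. ] [539.3 233.3]
lowpin [541.9 265.   83. ] [539.6 235.1]
lowpin [535.9 205.3  83. ] [538.2 235.3]
lowpin [530.9 142.7  83. ] [538.  232.4]
hipin [640.9 374.7 118.6] [629.1 225.2]
hipin [635.9 315.  118.6] [628.9 225.3]
hipin [631.2 256.2 118.6] [628.9 226.3]
hipin [625.8 196.1 118.6] [628.1 226. ]
hipin [619.8 136.5 118.6] [626.9 226.2]
packtop corner [382.2 180.6  60. ]
packtop corner [442.3 179.1  60. ]
LED [410.35728256 150.07792807  60.        ]
```

Strap 1's centre is (408,323) mm with its axis at 79.8°. The eye-to-tip length measures 187 against 190, which fits. The rack bed's centre is about (588,229) at yaw −0.079. Next I'll go down on strap 1.

Request:
{"name": "step_arm", "arguments": {"steps": [[0.5, 11, -32, 0, 0, -0.005], [0.5, 11, -32, 0, 0, 0], [0.5, 11, -32, 0, 0, 0], [0.5, 11, -32, 0, 0, 0], [0.5, 11, -32, 0, 0, 0], [0.5, 11, -32, 0, 0, 0], [0.5, 10, -32, 0, 0, 0], [1, 10, -32, 0, 0, 0], [0, 0, -10, 0, 0, 0], [0, 0, -10, 0, 0, 0], [0, 0, -10, 0, 0, 0], [0, 0, -10, 0, 0, 0], [0, 0, -10, 0, 0, 0], [0, 0, -4, 0, 0, 0], [0, 0, 0, 0, 0, 0], [0, 0, 0, 0, 0, 0]], "gripper": 0.6}}

```text
clock: 2.57
position: [0.4076, 0.3244, 0.0051]
ee_rot: [-2.405, -2.021, -0.001]
force: [-0.3, -0.6, 0.7]
width: 0.599
gripper_force: 0.0
```

Request:
{"name": "step_arm", "arguments": {"steps": [[0, 0, 0, 0, 0, 0], [0, 0, 0, 0, 0, 0], [0, 0, 0, 0, 0, 0], [0, 0, 0, 0, 0, 0], [0, 0, 0, 0, 0, 0], [0, 0, 0, 0, 0, 0]], "gripper": 0, "force": 45}}

```text
clock: 3.07
position: [0.4076, 0.3246, 0.005]
ee_rot: [-2.405, -2.021, -0.001]
force: [-0.0, -0.9, 3.4]
width: 0.314
gripper_force: 45.0
```

Request:
{"name": "step_arm", "arguments": {"steps": [[0, 0, 36, 0, 0, 0.12], [0, 0, 36, 0, 0, 0.12], [0, 0, 36, 0, 0, 0.12], [0, 0, 36, 0, 0, 0.12], [0, 0, 36, 0, 0, 0.12], [0, 0, 36, 0, 0, 0.12], [21, 3, 0, 0, 0, 0.12], [21, 3, 0, 0, 0, 0.12], [21, 3, 0, 0, 0, 0.12], [22, 3, 0, 0, 0, 0.12], [22, 3, 0, 0, 0, 0.12], [22, 3, 0, 0, 0, 0.12], [22, 3, 0, 0, 0, 0.12], [22, 4, 0, 0, 0, 0.11], [0, 0, -18, -0.005, -0.066, 0], [0, 0, -18, -0.005, -0.066, 0], [0, 0, -18, -0.005, -0.066, 0], [0, 0, -18, -0.006, -0.067, 0], [0, 0, 0, 0, 0, 0], [0, 0, 0, 0, 0, 0]]}}

```text
clock: 4.73
position: [0.5778, 0.3491, 0.147]
ee_rot: [0.103, 2.879, -0.021]
force: [-0.4, -0.6, -4.4]
width: 0.317
gripper_force: 45.0
```

```bash
cat >> h.py <<'E'
BED=np.array([588.4,228.9,85.]);YAW=-.0788
RB=R.from_euler("z",YAW)*R.from_euler("y",-.266)
def inbed():
    s=observe();p=s["position"]*1000;q=RB.inv().apply(p-BED);r=(RB.inv()*R.from_rotvec(s["ee_rot"])).as_matrix()
    print("t",s["clock"],"bed xyz",q.round(1),"world",p.round(1),"toolY in bed",r[:,1].round(3),"Z",r[:,2].round(3),"j7",s["joints"].round(2),"w",round(s["width"],3))
E
python3 - <<'E'
from h import *
inbed()
im=cams.get_image("scene");cv2.imwrite("pics/s1.png",cv2.resize(im[150:350,250:500,::-1],None,fx=3,fy=3))
E
```

```text
t 4.7333 bed xyz [ -3.  119.   65.1] world [577.8 349.1 147. ] toolY in bed [-0.008  1.    -0.003] Z [-0.005 -0.003 -1.   ] j7 [-0.79  0.48  0.09  1.75  0.22  0.74  0.64] w 0.317
```

View pics/s1.png

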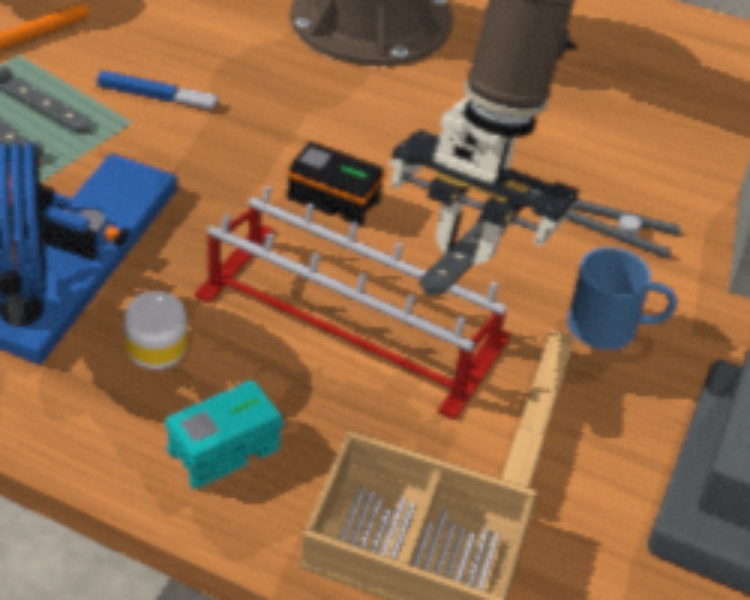

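The strap is held straight, above the slot between the rail ends. Lowering it now.

Request:
{"name": "step_arm", "arguments": {"steps": [[3.9, 0, -12.5, 0, 0, 0], [3.9, 0, -12.5, 0, 0, 0], [3.9, 0, -12.5, 0, 0, 0], [3.9, 0, -12.5, 0, 0, 0], [0.6, 0, -2, 0, 0, 0], [0.6, 0, -2, 0, 0, 0], [0.6, 0, -2, 0, 0, 0], [0, 0, 0, 0, 0, 0], [0, 0, 0, 0, 0, 0]]}}

```text
clock: 5.53
position: [0.5979, 0.3497, 0.0932]
ee_rot: [0.106, 2.873, -0.015]
force: [-0.0, 0.1, -4.5]
width: 0.317
gripper_force: 45.0
```

```bash
python3 - <<'E'
from h import *
inbed();print(observe()["force"])
E
```

```text
t 5.5333 bed xyz [  2.2 121.2   7.9] world [597.9 349.7  93.2] toolY in bed [-0.005  1.     0.001] Z [ 0.     0.001 -1.   ] j7 [-0.77  0.57  0.09  1.76  0.23  0.64  0.63] w 0.317
[-0.04716858  0.11372147 -4.5322385 ]
```

Request:
{"name": "step_arm", "arguments": {"steps": [[-1.5, 0, -1, 0, 0, 0], [-1, 0, -1, 0, 0, 0], [0.3, 0, -1, 0, 0, 0], [0, 0, 0, 0, 0, 0], [0, 0, 0, 0, 0, 0]]}}

```text
clock: 5.95
position: [0.5955, 0.3496, 0.0899]
ee_rot: [0.106, 2.874, -0.016]
force: [-1.6, 0.4, -4.3]
width: 0.316
gripper_force: 45.0
```

```bash
python3 - <<'E'
from h import *
inbed();print(observe()["force"])
E
```

```text
t 5.95 bed xyz [ -1.1 120.9   5.3] world [595.5 349.6  89.9] toolY in bed [-0.005  1.     0.   ] Z [-0.  0. -1.] j7 [-0.77  0.57  0.09  1.77  0.23  0.63  0.62] w 0.316
[-1.5955749   0.36270317 -4.33223892]
```

Request:
{"name": "step_arm", "arguments": {"steps": [[0.3, 0, -1, 0, 0, 0], [0, 0, 0, 0, 0, 0]]}}

```text
clock: 6.12
position: [0.5956, 0.3497, 0.0897]
ee_rot: [0.106, 2.874, -0.016]
force: [-6.6, -1.6, 5.8]
width: 0.317
gripper_force: 45.0
```

Request:
{"name": "step_arm", "arguments": {"steps": [[0, 0, 0, 0, 0, 0], [0, 0, 0, 0, 0, 0], [0, 0, 0, 0, 0, 0], [-1.5, 0, 5.5, 0, 0, 0], [-3, 0.2, 11, 0, 0, 0], [-6, 0.5, 22, 0, 0, 0], [-6, 0.5, 22, 0, 0, 0], [0, -20, 30, 0.005, 0.066, 0], [0, -38, 15, 0.005, 0.066, 0], [0, -38, 10, 0.005, 0.066, 0], [-10, -38, 10, 0.006, 0.067, 0], [-10, -38, 5, 0, 0, 0], [-10, -38, 5, 0, 0, 0], [-10, -38, 0, 0, 0, 0], [-10, -38, 0, 0, 0, 0], [-10, -38, 0, 0, 0, 0], [-10, -38, 0, 0, 0, 0], [0, 0, 0, 0, 0, 0], [0, 0, 0, 0, 0, 0]], "gripper": 0.47}}

```text
clock: 7.7
position: [0.5091, -0.0139, 0.2256]
ee_rot: [0.123, 3.137, -0.0]
force: [-0.3, 0.2, 0.1]
width: 0.468
gripper_force: 0.0
```

```bash
cat >> h.py <<'E'
def matstraps(im,c):
    hsv=cv2.cvtColor(im,cv2.COLOR_RGB2HSV).astype(int);r,g,b=[im[...,i].astype(int) for i in range(3)]
    S=4;big=cv2.resize(im,None,fx=S,fy=S,interpolation=cv2.INTER_CUBIC);h=cv2.cvtColor(big,cv2.COLOR_RGB2HSV)
    m=((h[...,1]<45)&(h[...,2]<150)).astype(np.uint8);k=np.zeros_like(m);k[175*S:285*S,375*S:470*S]=1;m&=k
    m=cv2.morphologyEx(m,cv2.MORPH_CLOSE,np.ones((13,13)));m=cv2.morphologyEx(m,cv2.MORPH_OPEN,np.ones((9,9)))
    cs,_=cv2.findContours(m,cv2.RETR_EXTERNAL,cv2.CHAIN_APPROX_NONE)
    for q in cs:
        if cv2.contourArea(q)<150*S*S:continue
        P=np.array([pt(c,0,(u+.5)/S-.5,(v+.5)/S-.5,.011)[:2] for u,v in q[:,0]])*1000
        (x,y),(w,hh),a=cv2.minAreaRect(P.astype(np.float32))
        if w<hh:a+=90;w,hh=hh,w
        print("strap",round(x,1),round(y,1),"angle",round(a%180,1),"size",round(w),round(hh))
    cv2.drawContours(big,cs,-1,(255,0,0),1);return big
E
python3 - <<'E'
from h import *
inbed();im=cams.get_image("top");c=cams.get_calibration("top");big=matstraps(im,c)
v=np.zeros((600,800,3),np.uint8);v[:,:400]=cv2.resize(big[640:1240,1480:1920],(400,600));v[:440,400:]=cv2.resize(big[600:1040,640:1240],(400,440));cv2.imwrite("pics/t2.png",v[:,:,::-1])
E
```

```text
t 7.7 bed xyz [ -20.9 -248.3  151.4] world [509.1 -13.9 225.6] toolY in bed [-0.  1. -0.] Z [-0.261 -0.    -0.965] j7 [-0.14  0.25  0.08  1.86 -0.02  1.04  1.44] w 0.468
strap 641.1 -203.8 angle 1.6 size 56 42
strap 507.1 -337.2 angle 166.2 size 288 238
```

View pics/t2.png

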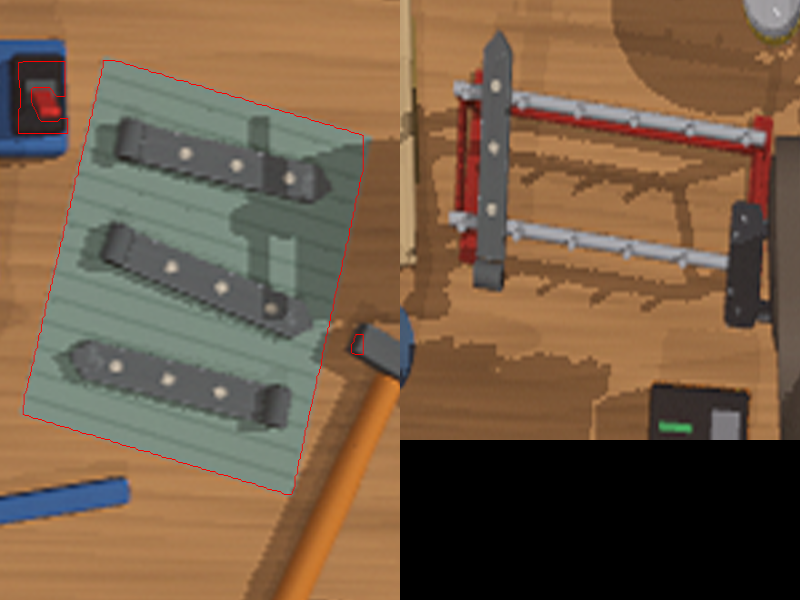

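Strap 1 lies right, in the end slot. On the mat, strap A runs from (119,137) to tip (330,186), B from (105,242) to (311,330), and C from (290,405) to tip (62,358).

```bash
python3 - <<'E'
from h import *
c=cams.get_calibration("top")
P=lambda x,y,z:pt(c,0,(x/.909+1480+.5)/4-.5,(y+640+.5)/4-.5,z)[:2]*1000
D=dict(A=((119,137),(330,186),(186,153),(237,165),(290,178)),B=((105,242),(311,330),(171,266),(222,287),(272,308)),C=((290,405),(62,358),(220,392),(168,379),(116,366)))
for k,(e,t,h1,h2,h3) in D.items():
    e,t,h1,h2,h3=P(*e,.013),P(*t,.006),P(*h1,.01),P(*h2,.01),P(*h3,.01)
    a=lambda d:np.degrees(np.arctan2(d[1],d[0])).round(1)
    u=(t-e)/np.linalg.norm(t-e)
    print(k,"len",np.linalg.norm(t-e).round(1),"mid",((e+t)/2).round(1),"from hole",(h2-11*u).round(1),"hole sp",np.linalg.norm(h3-h1).round(1),"ang",a(t-e),a(h3-h1))
E
```

```text
A len 186.6 mid [ 595.1 -361.4] from hole [ 594.6 -360.9] hole sp 91.1 ang -100.1 -100.8
B len 189.1 mid [ 498.  -347.4] from hole [ 501.2 -348.7] hole sp 91.5 ang -109.5 -109.2
C len 194.6 mid [ 424. -320.] from hole [ 424.  -324.1] hole sp 90.2 ang 80.9 78.7
```

Request:
{"name": "step_arm", "arguments": {"steps": [[-6, -22, 0, 0, 0, -0.12], [-6, -22, 0, 0, 0, -0.12], [-6, -22, 0, 0, 0, -0.12], [-6, -22, 0, 0, 0, -0.12], [-6, -22, 0, 0, 0, -0.12], [-6, -22, 0, 0, 0, -0.12], [-6, -22, 0, 0, 0, -0.12], [-6, -22, 0, 0, 0, -0.12], [-6, -22, 0, 0, 0, -0.12], [-6, -22, 0, 0, 0, -0.12], [-6, -22, 0, 0, 0, -0.12], [-6, -22, 0, 0, 0, -0.12], [-6, -22, 0, 0, 0, -0.12], [-7, -22, 0, 0, 0, -0.11], [0, 0, -33, 0, 0, 0], [0, 0, -33, 0, 0, 0], [0, 0, -33, 0, 0, 0], [0, 0, -33, 0, 0, 0], [0, 0, -33, 0, 0, 0], [0, 0, 0, 0, 0, 0]], "gripper": 0.6}}

```text
clock: 9.42
position: [0.4232, -0.3155, 0.0544]
ee_rot: [-2.395, -2.02, 0.003]
force: [-1.1, 0.3, 0.4]
width: 0.597
gripper_force: 0.0
```

```bash
python3 - <<'E'
from h import *
s=observe();print(s["position"],R.from_rotvec(s["ee_rot"]).as_matrix()[:,1:],s["joints"])
E
```

```text
[ 0.42321062 -0.31553721  0.05437465] [[ 0.98564778 -0.00659576]
 [-0.16865641  0.00480781]
 [-0.00731221 -0.99996669]] [ 0.2322006   0.52293314  0.42338879  2.01004225 -0.33137293  0.68321905
  0.69740535]
```

Request:
{"name": "step_arm", "arguments": {"steps": [[0, -3, 0, 0, 0, 0], [0.5, -2, -10, 0, 0, 0], [0, 0, -10, 0, 0, 0], [0, 0, -10, 0, 0, 0], [0, 0, -10, 0, 0, 0], [0, 0, -6, 0, 0, 0], [0, 0, -3, 0, 0, 0], [0, 0, 0, 0, 0, 0]]}}

```text
clock: 10.08
position: [0.4245, -0.3241, 0.0095]
ee_rot: [-2.404, -2.02, 0.001]
force: [-0.6, -0.4, -0.5]
width: 0.602
gripper_force: 0.0
```

```bash
python3 - <<'E'
from h import *
s=observe();print(s["position"],s["force"],R.from_rotvec(s["ee_rot"]).as_matrix()[:,1])
E
```

```text
[ 0.42447602 -0.3241213   0.00952311] [-0.62087531 -0.36183656 -0.53530931] [ 0.9850701  -0.17215037 -0.00107164]
```

Request:
{"name": "step_arm", "arguments": {"steps": [[0, 1, -2.5, 0, 0, 0], [0, 0, 0, 0, 0, 0]]}}

```text
clock: 10.25
position: [0.4249, -0.3232, 0.0077]
ee_rot: [2.405, 2.021, 0.0]
force: [0.1, 0.4, 0.0]
width: 0.603
gripper_force: 0.0
```

Request:
{"name": "step_arm", "arguments": {"steps": [[0, 0, 0, 0, 0, 0], [0, 0, 0, 0, 0, 0], [0, 0, 0, 0, 0, 0], [0, 0, 0, 0, 0, 0], [0, 0, 0, 0, 0, 0], [0, 0, 10, 0, 0, 0], [0, 0, 26, 0, 0, 0], [0, 0, 36, 0, 0, 0], [0, 0, 36, 0, 0, 0], [0, 0, 36, 0, 0, 0], [0, 0, 36, 0, 0, 0], [0, 0, 36, 0, 0, 0]], "gripper": 0, "force": 45}}

```text
clock: 11.25
position: [0.424, -0.3231, 0.226]
ee_rot: [-2.405, -2.02, 0.0]
force: [1.1, -0.4, -3.3]
width: 0.305
gripper_force: 45.0
```

Request:
{"name": "step_arm", "arguments": {"steps": [[9.5, 38, 0, 0, 0, 0.104], [9.5, 38, 0, 0, 0, 0.104], [9.5, 38, 0, 0, 0, 0.104], [9.5, 38, 0, 0, 0, 0.104], [9.5, 38, 0, 0, 0, 0.104], [9.5, 38, 0, 0, 0, 0.104], [9.5, 38, 0, 0, 0, 0.104], [9.5, 38, 0, 0, 0, 0.104], [9.5, 38, 0, 0, 0, 0.104], [9.5, 38, 0, 0, 0, 0.104], [9.5, 38, 0, 0, 0, 0.104], [9.5, 38, 0, 0, 0, 0.104], [9.5, 38, 0, 0, 0, 0.104], [9.5, 38, 0, 0, 0, 0.104], [9.5, 38, 0, 0, 0, 0.104], [9.5, 38, 0, 0, 0, 0.104], [0, 5, 0, 0, 0, 0], [0, 0, 0, 0, 0, 0], [0, 0, 0, 0, 0, 0]]}}

```text
clock: 12.83
position: [0.5765, 0.2893, 0.2235]
ee_rot: [-0.125, -3.138, 0.002]
force: [0.6, -0.9, -2.5]
width: 0.302
gripper_force: 45.0
```

```bash
cat >> h.py <<'E'
def goal(x,y,z):
    "bed goal, tool square to bed: world shift mm and rotvec left to do (tool y along +-bed y)"
    s=observe();p=s["position"]*1000;d=RB.apply([x,y,z])+BED-p;T=R.from_rotvec(s["ee_rot"])
    best=min((( RB*R.from_matrix(np.array([[0,0,0],[0,0,0],[0,0,0]])+np.array([[a,0,0],[0,-a,0],[0,0,-1]]).T))*T.inv() for a in(1,-1)),key=lambda r:r.magnitude())
    print("shift",d.round(1),"turn",best.as_rotvec().round(3));inbed();print("F",s["force"].round(1))
E
python3 - <<'E'
from h import *
goal(0,60,65)
E
```

```text
shift [ -0.4   0.7 -75.8] turn [-0.02  -0.266  0.001]
t 12.8333 bed xyz [ 20.3  59.3 138. ] world [576.5 289.3 223.5] toolY in bed [ 0.001  1.    -0.002] Z [-0.263 -0.001 -0.965] j7 [-0.54  0.47 -0.02  1.52  0.01  1.15  0.94] w 0.302
F [ 0.6 -0.9 -2.5]
```

Request:
{"name": "step_arm", "arguments": {"steps": [[0, 0, -19, -0.005, -0.066, 0], [0, 0, -19, -0.005, -0.066, 0], [0, 0.4, -19, -0.005, -0.067, 0], [0, 0.3, -19, -0.005, -0.067, 0], [0, 0, 0, 0, 0, 0], [3.6, -0.3, -13, 0, 0, 0], [3.6, -0.3, -13, 0, 0, 0], [3.6, -0.3, -13, 0, 0, 0], [3.6, -0.2, -13, 0, 0, 0], [0, 0, 0, 0, 0, 0], [0, 0, 0, 0, 0, 0]]}}

```text
clock: 13.75
position: [0.5918, 0.288, 0.0958]
ee_rot: [0.117, 2.874, -0.015]
force: [0.8, -0.2, -2.1]
width: 0.304
gripper_force: 45.0
```

```bash
python3 - <<'E'
from h import *
goal(0,60,5)
E
```

```text
shift [ 0.   0.8 -6. ] turn [-0.    -0.     0.003]
t 13.75 bed xyz [ 1.6 59.2 10.8] world [591.8 288.   95.8] toolY in bed [ 0.003  1.    -0.001] Z [-0.    -0.001 -1.   ] j7 [-0.69  0.51  0.08  1.86  0.24  0.58  0.67] w 0.304
F [ 0.8 -0.2 -2.1]
```

Request:
{"name": "step_arm", "arguments": {"steps": [[-0.5, 0.5, -1.5, 0, 0, 0], [0, 0, -1.5, 0, 0, 0], [0, 0, -1, 0, 0, 0], [0, 0, 0, 0, 0, 0], [0, 0, 0, 0, 0, 0]]}}

```text
clock: 14.17
position: [0.5911, 0.29, 0.0926]
ee_rot: [0.114, 2.872, -0.012]
force: [-1.5, -0.7, 3.8]
width: 0.309
gripper_force: 45.0
```

```bash
python3 - <<'E'
from h import *
goal(0,60,5)
E
```

```text
shift [ 0.7 -1.2 -2.8] turn [-0.002  0.002  0.001]
t 14.1667 bed xyz [-0.1 61.2  7.9] world [591.1 290.   92.6] toolY in bed [0.001 1.    0.002] Z [ 0.002  0.002 -1.   ] j7 [-0.69  0.52  0.08  1.86  0.25  0.57  0.67] w 0.309
F [-1.5 -0.7  3.8]
```

Request:
{"name": "step_arm", "arguments": {"steps": [[0, 0, 0, 0, 0, 0], [0, 0, 0, 0, 0, 0], [0, 0, 0, 0, 0, 0], [-1.5, 0, 5.5, 0, 0, 0], [-3, 0.2, 11, 0, 0, 0], [-6, 0.5, 22, 0, 0, 0], [-6, 0.5, 22, 0, 0, 0], [0, 0, 25, 0.005, 0.066, 0], [0, 0, 25, 0.005, 0.066, 0], [0, 0, 20, 0.005, 0.066, 0], [0, 0, 5, 0.006, 0.067, 0], [0, 0, 0, 0, 0, 0]], "gripper": 0.47}}

```text
clock: 15.17
position: [0.5773, 0.29, 0.2304]
ee_rot: [0.13, 3.136, 0.006]
force: [-0.0, -1.3, -0.8]
width: 0.466
gripper_force: 0.0
```

```bash
cat >> h.py <<'E'
def check(tag):
    im=cams.get_image("top")[:,:,::-1];b=cv2.imread("pics/top0.png");cv2.imwrite(f"pics/{tag}.png",im)
    for n,(u,v) in dict(A=(432,200),B=(422,230),C=(418,256),pack=(272,257),lever=(381,184)).items():
        d=cv2.absdiff(im,b)[v-13:v+14,u-20:u+21].max(2);print(n,"changed px",int((d>40).sum()),end="; ")
    print();return im
E
python3 - <<'E'
from h import *
inbed();check("t3")
E
```

```text
t 15.1667 bed xyz [ 22.9  60.1 144.5] world [577.3 290.  230.4] toolY in bed [0.005 1.    0.002] Z [-0.26   0.004 -0.966] j7 [-0.54  0.46 -0.01  1.51  0.01  1.16  0.94] w 0.466
A changed px 0; B changed px 0; C changed px 415; pack changed px 0; lever changed px 0;
```

Request:
{"name": "step_arm", "arguments": {"steps": [[-4.5, -37.5, 0, 0, 0, -0.108], [-4.5, -37.5, 0, 0, 0, -0.108], [-4.5, -37.5, 0, 0, 0, -0.108], [-4.5, -37.5, 0, 0, 0, -0.108], [-4.5, -37.5, 0, 0, 0, -0.108], [-4.5, -37.5, 0, 0, 0, -0.108], [-4.5, -37.5, 0, 0, 0, -0.108], [-4.5, -37.5, 0, 0, 0, -0.108], [-4.5, -37.5, 0, 0, 0, -0.108], [-4.5, -37.5, 0, 0, 0, -0.108], [-4.5, -37.5, 0, 0, 0, -0.108], [-4.5, -37.5, 0, 0, 0, -0.108], [-4.5, -37.5, 0, 0, 0, -0.108], [-4.5, -37.5, 0, 0, 0, -0.108], [-4.5, -37.5, 0, 0, 0, -0.108], [-4.5, -37.5, 0, 0, 0, -0.108], [-4.5, -37.5, 0, 0, 0, -0.108]], "gripper": 0.58}}

```text
clock: 16.63
position: [0.4966, -0.347, 0.2266]
ee_rot: [2.572, 1.801, -0.001]
force: [1.7, 0.5, 0.5]
width: 0.579
gripper_force: 0.0
```

Request:
{"name": "step_arm", "arguments": {"steps": [[0, 0, -33, 0, 0, 0], [0, 0, -33, 0, 0, 0], [0, 0, -33, 0, 0, 0], [0, 0, -33, 0, 0, 0], [0, 0, -33, 0, 0, 0], [0, 0, -15, 0, 0, 0], [0, 0, -10, 0, 0, 0], [0, 0, 0, 0, 0, 0], [0, 0, 0, 0, 0, 0]]}}

```text
clock: 17.38
position: [0.4977, -0.3461, 0.0375]
ee_rot: [2.568, 1.807, -0.001]
force: [0.5, 0.4, 0.1]
width: 0.585
gripper_force: 0.0
```

```bash
cat >> h.py <<'E'
def over(x,y,z,ang):
    "world goal mm, tool y at ang deg, pointing down"
    s=observe();T=R.from_rotvec(s["ee_rot"]);a=np.radians(ang)
    G=R.from_matrix(np.array([[-np.sin(a)*-1*-1,np.cos(a),0],[np.cos(a),np.sin(a),0],[0,0,-1]]).T if 0 else np.column_stack([[-np.sin(a),np.cos(a),0],[np.cos(a),np.sin(a),0],[0,0,-1]]))
    if np.linalg.det(G.as_matrix())<0: print("bad")
    print("t",s["clock"],"pos",(s["position"]*1000).round(1),"shift",(np.array([x,y,z])-s["position"]*1000).round(1),"turn",(G*T.inv()).as_rotvec().round(3),"F",s["force"].round(1),"w",round(s["width"],3),"j",s["joints"].round(2))
E
python3 - <<'E'
from h import *
over(500,-348,7,-19.3)
E
```

```text
t 17.3833 pos [ 497.7 -346.1   37.5] shift [  2.3  -1.9 -30.5] turn [0.002 0.001 0.008] F [0.5 0.4 0.1] w 0.585 j [ 0.22  0.65  0.44  1.83 -0.39  0.75  0.53]
```

Request:
{"name": "step_arm", "arguments": {"steps": [[1, -1, -10, 0, 0, 0.004], [1, -1, -10, 0, 0, 0.004], [0.3, 0, -8, 0, 0, 0], [0, 0, -2.5, 0, 0, 0], [0, 0, 0, 0, 0, 0], [0, 0, 0, 0, 0, 0]]}}

```text
clock: 17.88
position: [0.5, -0.3486, 0.0066]
ee_rot: [2.562, 1.817, -0.001]
force: [-0.1, 0.0, 0.3]
width: 0.582
gripper_force: 0.0
```

Request:
{"name": "step_arm", "arguments": {"steps": [[0, 0, 0, 0, 0, 0], [0, 0, 0, 0, 0, 0], [0, 0, 0, 0, 0, 0], [0, 0, 0, 0, 0, 0], [0, 0, 0, 0, 0, 0], [0, 0, 10, 0, 0, 0], [0, 0, 26, 0, 0, 0], [0, 0, 36, 0, 0, 0], [0, 0, 36, 0, 0, 0], [0, 0, 36, 0, 0, 0], [0, 0, 36, 0, 0, 0], [0, 0, 36, 0, 0, 0]], "gripper": 0, "force": 45}}

```text
clock: 18.88
position: [0.4992, -0.3482, 0.2249]
ee_rot: [2.562, 1.816, -0.001]
force: [1.4, 0.6, -3.7]
width: 0.311
gripper_force: 45.0
```

Request:
{"name": "step_arm", "arguments": {"steps": [[4.2, 34, 0, 0, 0, 0.1076], [4.2, 34, 0, 0, 0, 0.1076], [4.2, 34, 0, 0, 0, 0.1076], [4.2, 34, 0, 0, 0, 0.1076], [4.2, 34, 0, 0, 0, 0.1076], [4.2, 34, 0, 0, 0, 0.1076], [4.2, 34, 0, 0, 0, 0.1076], [4.2, 34, 0, 0, 0, 0.1076], [4.2, 34, 0, 0, 0, 0.1076], [4.2, 34, 0, 0, 0, 0.1076], [4.2, 34, 0, 0, 0, 0.1076], [4.2, 34, 0, 0, 0, 0.1076], [4.2, 34, 0, 0, 0, 0.1076], [4.2, 34, 0, 0, 0, 0.1076], [4.2, 34, 0, 0, 0, 0.1076], [4.2, 34, 0, 0, 0, 0.1076], [4.2, 34, 0, 0, 0, 0.1076], [0, 0, 0, 0, 0, 0], [0, 0, 0, 0, 0, 0]]}}

```text
clock: 20.47
position: [0.5705, 0.2318, 0.2225]
ee_rot: [-0.117, -3.139, -0.002]
force: [-0.2, -0.9, -3.7]
width: 0.311
gripper_force: 45.0
```

```bash
python3 - <<'E'
from h import *
goal(0,0,65)
E
```

```text
shift [  0.8  -1.5 -74.8] turn [-0.022 -0.265 -0.004]
t 20.4667 bed xyz [ 18.8   1.5 137.4] world [570.5 231.8 222.5] toolY in bed [-0.004  1.     0.002] Z [-0.263  0.001 -0.965] j7 [-0.47  0.42  0.    1.6  -0.    1.12  1.03] w 0.311
F [-0.2 -0.9 -3.7]
```

Request:
{"name": "step_arm", "arguments": {"steps": [[0.3, -0.5, -19, -0.005, -0.066, -0.004], [0.3, -0.5, -19, -0.005, -0.066, 0], [0.2, -0.5, -19, -0.006, -0.067, 0], [0, 0, -18, -0.006, -0.066, 0], [0, 0, 0, 0, 0, 0], [3.6, -0.3, -13, 0, 0, 0], [3.6, -0.3, -13, 0, 0, 0], [3.6, -0.3, -13, 0, 0, 0], [3.2, -0.2, -13, 0, 0, 0], [0.4, 0, -1.5, 0, 0, 0], [0, 0, 0, 0, 0, 0], [0, 0, 0, 0, 0, 0]]}}

```text
clock: 21.47
position: [0.5875, 0.2263, 0.0954]
ee_rot: [0.12, 2.872, -0.015]
force: [-0.0, -0.2, -3.2]
width: 0.307
gripper_force: 45.0
```

```bash
python3 - <<'E'
from h import *
goal(0,0,6.5)
E
```

```text
shift [-0.8  2.8 -4.1] turn [-0.001  0.001  0.005]
t 21.4667 bed xyz [ 2.1 -2.7 10.2] world [587.5 226.3  95.4] toolY in bed [ 0.005  1.    -0.   ] Z [ 0.001 -0.    -1.   ] j7 [-0.61  0.47  0.09  1.94  0.23  0.53  0.77] w 0.307
F [-0.  -0.2 -3.2]
```

Request:
{"name": "step_arm", "arguments": {"steps": [[-0.8, 1, -1.3, 0, 0, 0.004], [0, 0.5, -1.2, 0, 0, 0], [0, 0, -1, 0, 0, 0], [0, 0, 0, 0, 0, 0], [0, 0, 0, 0, 0, 0]]}}

```text
clock: 21.88
position: [0.5861, 0.2288, 0.0916]
ee_rot: [0.112, 2.872, -0.013]
force: [-3.2, -0.4, 5.4]
width: 0.309
gripper_force: 45.0
```

```bash
python3 - <<'E'
from h import *
goal(0,0,6.5)
E
```

```text
shift [ 0.6  0.3 -0.3] turn [-0.002  0.002 -0.001]
t 21.8833 bed xyz [-0.5 -0.3  7. ] world [586.1 228.8  91.6] toolY in bed [-0.     1.     0.002] Z [ 0.002  0.002 -1.   ] j7 [-0.61  0.47  0.09  1.94  0.23  0.52  0.76] w 0.309
F [-3.2 -0.4  5.4]
```

Request:
{"name": "step_arm", "arguments": {"steps": [[0, 0, 0, 0, 0, 0], [0, 0, 0, 0, 0, 0], [0, 0, 0, 0, 0, 0], [-1.5, 0, 5.5, 0, 0, 0], [-3, 0.2, 11, 0, 0, 0], [-6, 0.5, 22, 0, 0, 0], [-6, 0.5, 22, 0, 0, 0], [0, 0, 25, 0.005, 0.066, 0], [0, 0, 25, 0.005, 0.066, 0], [0, 0, 20, 0.005, 0.066, 0], [0, 0, 5, 0.006, 0.067, 0], [0, 0, 0, 0, 0, 0]], "gripper": 0.47}}

```text
clock: 22.88
position: [0.5722, 0.2288, 0.2294]
ee_rot: [0.127, 3.136, 0.005]
force: [0.9, 0.1, -0.1]
width: 0.469
gripper_force: 0.0
```

```bash
python3 - <<'E'
from h import *
check("t4");over(595,-361,7,-10.3)
E
```

```text
A changed px 0; B changed px 405; C changed px 411; pack changed px 12; lever changed px 0; 
t 22.9333 pos [571.1 228.8 227.4] shift [  23.9 -589.8 -220.4] turn [ 0.002  0.004 -1.67 ] F [-0.3  0.3 -0.4] w 0.474 j [-0.47  0.42  0.    1.6  -0.    1.12  1.02]
```

Request:
{"name": "step_arm", "arguments": {"steps": [[-9, -34.7, 0, 0, 0, -0.098], [-9, -34.7, 0, 0, 0, -0.098], [-9, -34.7, 0, 0, 0, -0.098], [-9, -34.7, 0, 0, 0, -0.098], [-9, -34.7, 0, 0, 0, -0.098], [-9, -34.7, 0, 0, 0, -0.098], [-9, -34.7, 0, 0, 0, -0.098], [-9, -34.7, 0, 0, 0, -0.098], [10.7, -34.7, 0, 0, 0, -0.098], [10.7, -34.7, 0, 0, 0, -0.098], [10.7, -34.7, 0, 0, 0, -0.098], [10.7, -34.7, 0, 0, 0, -0.098], [10.7, -34.7, 0, 0, 0, -0.098], [10.7, -34.7, 0, 0, 0, -0.098], [10.7, -34.7, 0, 0, 0, -0.098], [10.7, -34.7, 0, 0, 0, -0.098], [10.7, -34.7, 0, 0, 0, -0.1]], "gripper": 0.58}}

```text
clock: 24.35
position: [0.5933, -0.3609, 0.2255]
ee_rot: [2.411, 2.012, -0.001]
force: [-0.1, 0.2, 0.0]
width: 0.579
gripper_force: 0.0
```

Request:
{"name": "step_arm", "arguments": {"steps": [[0, 0, -33, 0, 0, 0], [0, 0, -33, 0, 0, 0], [0, 0, -33, 0, 0, 0], [0, 0, -33, 0, 0, 0], [0, 0, -33, 0, 0, 0], [0, 0, -15, 0, 0, 0], [0, 0, -10, 0, 0, 0], [0, 0, 0, 0, 0, 0], [0, 0, 0, 0, 0, 0]]}}

```text
clock: 25.1
position: [0.5936, -0.36, 0.0366]
ee_rot: [2.406, 2.017, -0.001]
force: [0.9, 0.2, 1.0]
width: 0.577
gripper_force: 0.0
```

```bash
python3 - <<'E'
from h import *
over(595,-361,7,-10.3)
E
```

```text
t 25.1 pos [ 593.6 -360.    36.6] shift [  1.4  -1.  -29.6] turn [ 0.002  0.001 -0.004] F [0.9 0.2 1. ] w 0.577 j [ 0.21  0.76  0.43  1.59 -0.38  0.87  0.61]
```

Request:
{"name": "step_arm", "arguments": {"steps": [[0.7, -0.5, -10, 0, 0, -0.004], [0.7, -0.5, -10, 0, 0, 0], [0, 0, -7, 0, 0, 0], [0, 0, -2.5, 0, 0, 0], [0, 0, 0, 0, 0, 0], [0, 0, 0, 0, 0, 0]]}}

```text
clock: 25.6
position: [0.595, -0.3615, 0.0066]
ee_rot: [2.411, 2.012, -0.0]
force: [-0.3, -0.5, 0.6]
width: 0.579
gripper_force: 0.0
```

Request:
{"name": "step_arm", "arguments": {"steps": [[0, 0, 0, 0, 0, 0], [0, 0, 0, 0, 0, 0], [0, 0, 0, 0, 0, 0], [0, 0, 0, 0, 0, 0], [0, 0, 0, 0, 0, 0], [0, 0, 10, 0, 0, 0], [0, 0, 26, 0, 0, 0], [0, 0, 36, 0, 0, 0], [0, 0, 36, 0, 0, 0], [0, 0, 36, 0, 0, 0], [0, 0, 36, 0, 0, 0], [0, 0, 36, 0, 0, 0]], "gripper": 0, "force": 45}}

```text
clock: 26.6
position: [0.5945, -0.361, 0.2247]
ee_rot: [2.411, 2.012, -0.0]
force: [0.2, -0.7, -4.6]
width: 0.317
gripper_force: 45.0
```

Request:
{"name": "step_arm", "arguments": {"steps": [[-12, 33.2, 0, 0, 0, 0.1045], [-12, 33.2, 0, 0, 0, 0.1045], [-12, 33.2, 0, 0, 0, 0.1045], [-12, 33.2, 0, 0, 0, 0.1045], [-12, 33.2, 0, 0, 0, 0.1045], [-12, 33.2, 0, 0, 0, 0.1045], [-12, 33.2, 0, 0, 0, 0.1045], [-12, 33.2, 0, 0, 0, 0.1045], [8.5, 33.2, 0, 0, 0, 0.1045], [8.5, 33.2, 0, 0, 0, 0.1045], [8.5, 33.2, 0, 0, 0, 0.1045], [8.5, 33.2, 0, 0, 0, 0.1045], [8.5, 33.2, 0, 0, 0, 0.1045], [8.5, 33.2, 0, 0, 0, 0.1045], [8.5, 33.2, 0, 0, 0, 0.1045], [8.5, 33.2, 0, 0, 0, 0.1045], [0, 0, 0, 0, 0, 0], [0, 0, 0, 0, 0, 0]]}}

```text
clock: 28.1
position: [0.5666, 0.1723, 0.2225]
ee_rot: [0.117, 3.139, 0.002]
force: [-0.0, -0.6, -4.7]
width: 0.308
gripper_force: 45.0
```

```bash
python3 - <<'E'
from h import *
goal(0,-60,65)
E
```

```text
shift [  0.1  -1.9 -74.8] turn [-0.022 -0.265 -0.005]
t 28.1 bed xyz [ 19.5 -58.2 137.2] world [566.6 172.3 222.5] toolY in bed [-0.004  1.     0.003] Z [-0.263  0.001 -0.965] j7 [-0.4   0.38  0.03  1.66 -0.01  1.09  1.12] w 0.308
F [-0.  -0.6 -4.7]
```

Request:
{"name": "step_arm", "arguments": {"steps": [[0, -0.2, -19, -0.005, -0.066, -0.004], [0, -0.2, -19, -0.005, -0.066, 0], [0, 0, -19, -0.006, -0.067, 0], [0, 0, -18, -0.006, -0.066, 0], [0, 0, 0, 0, 0, 0], [3.4, -0.2, -13, 0, 0, 0], [3.4, -0.2, -13, 0, 0, 0], [3.4, -0.2, -13, 0, 0, 0], [3.2, -0.2, -13, 0, 0, 0], [0.4, 0, -1.5, 0, 0, 0], [0, 0, 0, 0, 0, 0], [0, 0, 0, 0, 0, 0]]}}

```text
clock: 29.1
position: [0.5816, 0.1681, 0.0954]
ee_rot: [0.12, 2.872, -0.015]
force: [-1.1, -0.7, -4.2]
width: 0.313
gripper_force: 45.0
```

```bash
python3 - <<'E'
from h import *
goal(0,-60,6.5)
E
```

```text
shift [ 0.3  1.1 -4.1] turn [-0.001  0.001  0.005]
t 29.1 bed xyz [  0.8 -61.2  10.5] world [581.6 168.1  95.4] toolY in bed [ 0.005  1.    -0.   ] Z [ 0.001 -0.    -1.   ] j7 [-0.53  0.43  0.1   2.01  0.2   0.48  0.88] w 0.313
F [-1.1 -0.7 -4.2]
```

Request:
{"name": "step_arm", "arguments": {"steps": [[0, 0.5, -1.3, 0, 0, 0.004], [0, 0, -1.2, 0, 0, 0], [0, 0, -1, 0, 0, 0], [0, 0, 0, 0, 0, 0], [0, 0, 0, 0, 0, 0]]}}

```text
clock: 29.52
position: [0.5812, 0.1693, 0.0915]
ee_rot: [0.112, 2.872, -0.013]
force: [-2.7, -0.3, 5.0]
width: 0.31
gripper_force: 45.0
```

```bash
python3 - <<'E'
from h import *
goal(0,-60,6.5)
E
```

```text
shift [ 0.8 -0.1 -0.2] turn [-0.001  0.002 -0.001]
t 29.5167 bed xyz [ -0.7 -60.    6.9] world [581.2 169.3  91.5] toolY in bed [-0.     1.     0.001] Z [ 0.002  0.002 -1.   ] j7 [-0.53  0.44  0.1   2.01  0.2   0.47  0.88] w 0.31
F [-2.7 -0.3  5. ]
```

Request:
{"name": "step_arm", "arguments": {"steps": [[0, 0, 0, 0, 0, 0], [0, 0, 0, 0, 0, 0], [0, 0, 0, 0, 0, 0], [-1.5, 0, 5.5, 0, 0, 0], [-3, 0.2, 11, 0, 0, 0], [-6, 0.5, 22, 0, 0, 0], [-6, 0.5, 22, 0, 0, 0], [0, -10, 15, 0.005, 0.066, 0], [0, -10, 10, 0.005, 0.066, 0], [0, -10, 0, 0.005, 0.066, 0], [0, -10, 0, 0.006, 0.067, 0], [0, 0, 0, 0, 0, 0], [0, 0, 0, 0, 0, 0]], "gripper": 0.47}}

```text
clock: 30.6
position: [0.5651, 0.1296, 0.1767]
ee_rot: [0.126, 3.136, 0.002]
force: [-0.3, 1.1, 0.4]
width: 0.471
gripper_force: 0.0
```

```bash
python3 - <<'E'
from h import *
check("t5")
c=cams.get_calibration("wrist");im=cams.get_image("wrist")[:,:,::-1];np.save("w2.npy",c,allow_pickle=True);cv2.imwrite("pics/w2.png",im)
print(px(c,1,[.412,.125,.06]));over(412,125,20,85)
E
```

```text
A changed px 328; B changed px 396; C changed px 400; pack changed px 745; lever changed px 34; 
(np.float64(299.8523079235053), np.float64(21.717024069284236))
t 30.7 pos [563.7 131.2 176.4] shift [-151.7   -6.2 -156.4] turn [-0.001  0.002 -0.01 ] F [-1.2  0.1 -0.3] w 0.472 j [-0.34  0.4   0.02  1.76 -0.01  0.98  1.18]
```

View pics/w2.png

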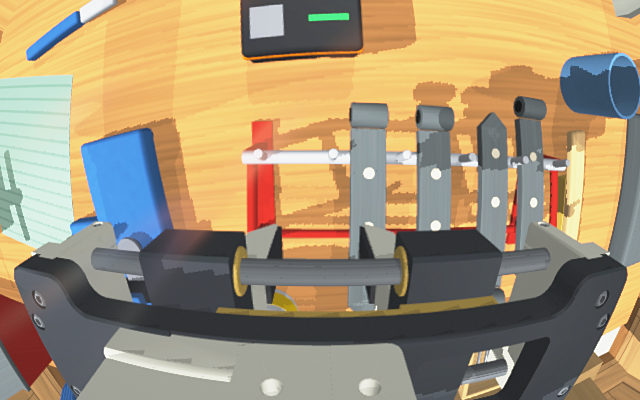

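The wrist view shows the four straps laid on the rack, plus the pack at (300,28) and the fan foot at (130,180). To tell which end of the pack leads, I'll enlarge the scene view of its side.

```bash
python3 - <<'E'
from h import *
im=cv2.imread("pics/scene0.png");c=cams.get_calibration("scene")
im2=cams.get_image("scene")[:,:,::-1];cv2.imwrite("pics/s2.png",im2)
print(px(c,0,[.443,.124,0]),px(c,0,[.443,.069,0]),px(c,0,[.443,.179,0]),px(c,0,[.443,.144,0]),px(c,0,[.443,.104,0]))
def cr(i,x,y,w=50,h=37): return cv2.resize(i[y:y+h,x:x+w],(400,296),interpolation=cv2.INTER_CUBIC)
v=np.zeros((600,800,3),np.uint8);v[:296,:400]=cr(im,338,190);v[:296,400:]=cr(im2,338,190);v[300:596,:400]=cr(im,300,270);v[300:596,400:]=cr(im2,255,190,70,52)
cv2.imwrite("pics/s3.png",v)
E
```

```text
(np.float64(356.1973857658611), np.float64(221.01829031689306)) (np.float64(343.4599179688856), np.float64(216.51447773167553)) (np.float64(369.2249777349857), np.float64(225.62468725550235)) (np.float64(360.9006062914222), np.float64(222.68129148256475)) (np.float64(351.53252454600226), np.float64(219.36885253183488))
```

View pics/s3.png

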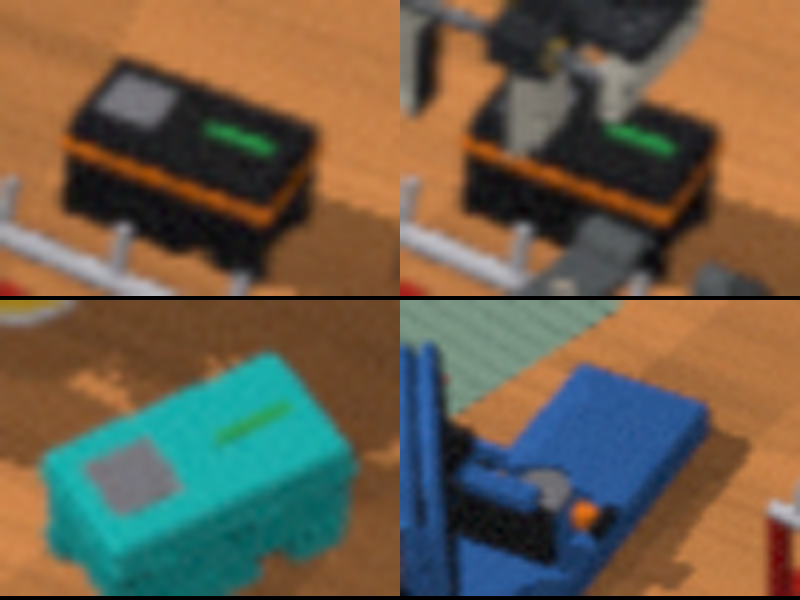

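The bottom notch in the black pack sits towards the green-LED end, and the turquoise look-alike shows the same. So +x is the LED end, which now points to world +y. I'll grip the pack across its width, slightly behind centre.

Request:
{"name": "step_arm", "arguments": {"steps": [[-11.8, -1.25, 0, 0, 0, -0.117], [-11.8, -1.25, 0, 0, 0, -0.117], [-11.8, -1.25, 0, 0, 0, -0.117], [-11.8, -1.25, 0, 0, 0, -0.117], [-11.8, -1.25, 0, 0, 0, -0.117], [-11.8, -1.25, 0, 0, 0, -0.117], [-11.8, -1.25, 0, 0, 0, -0.117], [-11.8, -1.25, 0, 0, 0, -0.117], [-11.8, -1.25, 0, 0, 0, -0.117], [-11.8, -1.25, 0, 0, 0, -0.117], [-11.8, -1.25, 0, 0, 0, -0.117], [-11.8, -1.25, 0, 0, 0, -0.117], [-11.8, -1.25, 0, 0, 0, -0.114], [0, 0, -20, 0, 0, 0], [0, 0, -20, 0, 0, 0], [0, 0, -20, 0, 0, 0], [0, 0, -10, 0, 0, 0], [0, 0, 0, 0, 0, 0], [0, 0, 0, 0, 0, 0]], "gripper": 1}}

```text
clock: 32.33
position: [0.4101, 0.1145, 0.1062]
ee_rot: [2.247, 2.194, -0.001]
force: [-0.6, -0.6, 0.2]
width: 1.001
gripper_force: 0.0
```

```bash
python3 - <<'E'
from h import *
over(410.5,115,22,-1.4)
c=cams.get_calibration("wrist");im=cams.get_image("wrist")[:,:,::-1];np.save("w3.npy",c,allow_pickle=True);cv2.imwrite("pics/w3.png",im)
E
```

```text
t 32.3333 pos [410.1 114.5 106.2] shift [  0.4   0.5 -84.2] turn [ 0.001  0.    -0.001] F [-0.6 -0.6  0.2] w 1.001 j [-0.63  0.28  0.28  2.2  -0.12  0.68 -0.29]
```

View pics/w3.png

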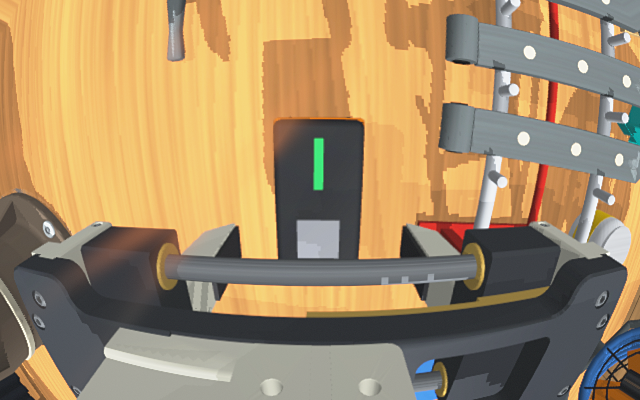

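The pack sits centred between the fingers, with its top front corners at (276,121) and (363,121).

```bash
python3 - <<'E'
from h import *
c=np.load("w3.npy",allow_pickle=True).item()
for u,v in((276,121),(363,121),(275,220),(366,220),(318.5,163)):print((pt(c,1,u,v,.06)*1000).round(1))
E
```

```text
[382.3 179.8  60. ]
[439.9 178.4  60. ]
[377.6 110.3  60. ]
[442.6 108.7  60. ]
[409.7 150.6  60. ]
```

Request:
{"name": "step_arm", "arguments": {"steps": [[0, 0, -20, 0, 0, 0], [0, 0, -20, 0, 0, 0], [0, 0, -20, 0, 0, 0], [0, 0, -15, 0, 0, 0], [0, 0, -9, 0, 0, 0], [0, 0, 0, 0, 0, 0], [0, 0, 0, 0, 0, 0]]}}

```text
clock: 32.97
position: [0.4113, 0.1143, 0.0228]
ee_rot: [2.248, 2.192, 0.001]
force: [-0.2, 0.6, -0.3]
width: 0.998
gripper_force: 0.0
```

Request:
{"name": "step_arm", "arguments": {"steps": [[0, 0, 0, 0, 0, 0], [0, 0, 0, 0, 0, 0], [0, 0, 0, 0, 0, 0], [0, 0, 0, 0, 0, 0], [0, 0, 0, 0, 0, 0]], "gripper": 0, "force": 55}}

```text
clock: 33.38
position: [0.4099, 0.114, 0.0224]
ee_rot: [2.249, 2.193, -0.002]
force: [-8.0, -0.3, 6.2]
width: 0.687
gripper_force: 3.9
```

```bash
python3 - <<'E'
from h import *
over(410.5,115,22,-1.4)
c=cams.get_calibration("top")
im=cv2.imread("pics/top0.png");S=4
big=cv2.resize(im,None,fx=S,fy=S,interpolation=cv2.INTER_CUBIC);h=cv2.cvtColor(big,cv2.COLOR_BGR2HSV)
# deck edges left/right, front on z=.03
m=((h[...,0]>100)&(h[...,0]<125)&(h[...,1]>120)).astype(np.uint8)
L=[];Rr=[]
for v in range(200*S,225*S):
    q=np.where(m[v,320*S:385*S])[0]+320*S
    L.append(pt(c,0,(q[0])/S-.5,(v+.5)/S-.5,.03));Rr.append(pt(c,0,(q[-1]+1)/S-.5,(v+.5)/S-.5,.03))
for n,P in(("L",L),("R",Rr)):
    o,d=fitline(np.array(P));d=d*np.sign(d[0]);print(n,o*1000,np.degrees(np.arctan2(d[1],d[0])))
F=[]
for u in range(338*S,366*S):
    q=np.where(m[150*S:245*S,u])[0]+150*S;F.append(pt(c,0,(u+.5)/S-.5,(q[-1]+1)/S-.5,.03))
o,d=fitline(np.array(F));print("front",o*1000,np.degrees(np.arctan2(d[1],d[0])))
o_=((h[...,0]>5)&(h[...,0]<22)&(h[...,1]>200)&(h[...,2]>180)).astype(np.uint8);k=np.zeros_like(o_);k[175*S:195*S,330*S:372*S]=1;o_&=k
n,lab,st,ce=cv2.connectedComponentsWithStats(o_)
for i in range(1,n):
    if st[i,4]>50:print("orange",st[i,4],(pt(c,0,(ce[i][0]+.5)/S-.5,(ce[i][1]+.5)/S-.5,.042)*1000).round(1))
E
```

```text
t 33.3833 pos [409.9 114.   22.4] shift [ 0.6  1.  -0.4] turn [ 0.001 -0.001  0.001] F [-8.  -0.3  6.2] w 0.687 j [-0.57  0.44  0.22  2.27 -0.21  0.45 -0.21]
L [541.8117  -60.37115] 2.089288
R [ 550.6044  -160.03177] 3.0304353
front [ 491.48923 -108.39871] -87.65721
```

Request:
{"name": "step_arm", "arguments": {"steps": [[0, 0, 0, 0, 0, 0], [0, 0, 0, 0, 0, 0], [0, 0, 10, 0, 0, 0], [0, 0, 30, 0, 0, 0], [0, 0, 35, 0, 0, 0], [0, 0, 35, 0, 0, 0], [0, 0, 35, 0, 0, 0], [0, 0, 35, 0, 0, 0]]}}

```text
clock: 34.05
position: [0.4098, 0.1133, 0.2034]
ee_rot: [2.249, 2.192, -0.003]
force: [0.9, 0.7, -7.1]
width: 0.67
gripper_force: 55.0
```

Request:
{"name": "step_arm", "arguments": {"steps": [[0.8, -17, 0, 0, 0, -0.1158], [0.8, -17, 0, 0, 0, -0.1158], [0.8, -17, 0, 0, 0, -0.1158], [0.8, -17, 0, 0, 0, -0.1158], [0.8, -17, 0, 0, 0, -0.1158], [0.8, -17, 0, 0, 0, -0.1158], [0.8, -17, 0, 0, 0, -0.1158], [0.8, -17, 0, 0, 0, -0.1158], [0.8, -17, 0, 0, 0, -0.1158], [0.8, -17, 0, 0, 0, -0.1158], [0.8, -17, 0, 0, 0, -0.1158], [0.8, -17, 0, 0, 0, -0.1158], [0.8, -17, 0, 0, 0, -0.1158], [0, 0, 0, 0, 0, 0], [0, 0, 0, 0, 0, 0]]}}

```text
clock: 35.3
position: [0.4204, -0.1075, 0.2017]
ee_rot: [3.14, 0.061, -0.004]
force: [0.2, 0.7, -6.2]
width: 0.669
gripper_force: 55.0
```

```bash
python3 - <<'E'
from h import *
over(536,-110,52,-87.6)
c=cams.get_calibration("wrist");im=cams.get_image("wrist")[:,:,::-1];np.save("w4.npy",c,allow_pickle=True);cv2.imwrite("pics/w4.png",im)
E
```

```text
t 35.3 pos [ 420.4 -107.5  201.7] shift [ 115.6   -2.5 -149.7] turn [ 0.001 -0.003  0.003] F [ 0.2  0.7 -6.2] w 0.669 j [-0.47  0.16  0.69  2.08 -0.12  0.94 -1.25]
```

View pics/w4.png

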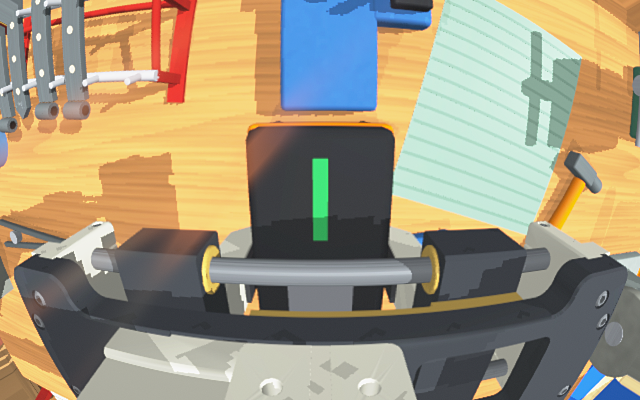

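The pack is held straight and its band end points at the fan front at (328,105). I'll move forward to see the shoe.

Request:
{"name": "step_arm", "arguments": {"steps": [[20, 0, 0, 0, 0, 0], [30, 0, 0, 0, 0, 0], [30, 0, 0, 0, 0, 0], [0, 0, 0, 0, 0, 0], [0, 0, 0, 0, 0, 0], [0, 0, 0, 0, 0, 0]]}}

```text
clock: 35.85
position: [0.5004, -0.1062, 0.2015]
ee_rot: [3.14, 0.066, -0.005]
force: [-0.4, 0.2, -6.4]
width: 0.673
gripper_force: 55.0
```

```bash
python3 - <<'E'
from h import *
over(536,-110,52,-87.6)
c=cams.get_calibration("wrist");im=cams.get_image("wrist")[:,:,::-1];np.save("w5.npy",c,allow_pickle=True);cv2.imwrite("pics/w5.png",im)
cv2.imwrite("pics/w5c.png",cv2.resize(im[0:260,220:480],None,fx=2.3,fy=2.3,interpolation=cv2.INTER_CUBIC))
E
```

```text
t 35.85 pos [ 500.4 -106.2  201.5] shift [  35.6   -3.8 -149.5] turn [ 0.001 -0.003 -0.   ] F [-0.4  0.2 -6.4] w 0.673 j [-0.41  0.31  0.67  1.92 -0.22  0.99 -1.17]
```

View pics/w5c.png

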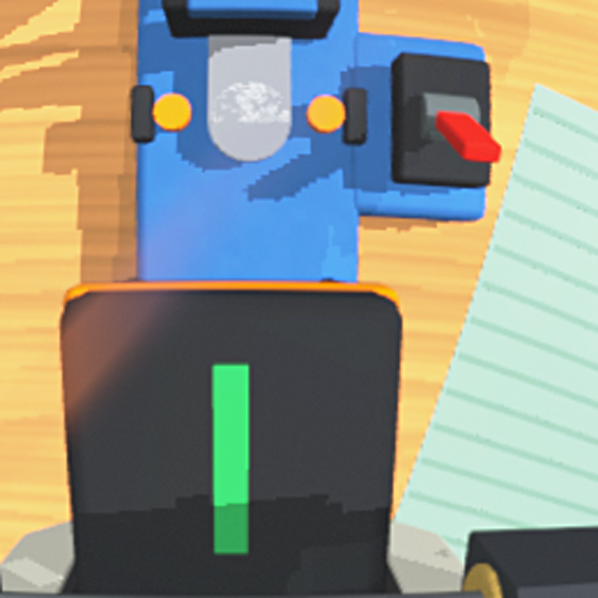

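The shoe lies between the catches at (173,112) and (326,113), with its nose at (250,161). The lever tip is at about (485,155). The pack's front corners are at about (64,300) and (400,300).

```bash
python3 - <<'E'
from h import *
c=np.load("w5.npy",allow_pickle=True).item()
P=lambda a,b,z:pt(c,1,220+(a+.5)/2.3-.5,(b+.5)/2.3-.5,z)*1000
l=P(173,112,.042);r=P(326,113,.042);d=l-r
print("catch",l.round(1),r.round(1),"sep",np.linalg.norm(d).round(1),"yaw",np.degrees(np.arctan2(-d[0],d[1])).round(2),"mid",((l+r)/2).round(1))
for b in(60,120):print("shoe",P(208,b,.043).round(1),P(291,b,.043).round(1))
print("nose",P(250,161,.043).round(1))
for b in(60,250):print("deck",P(138,b,.03).round(1),P(357,b,.03).round(1))
for a,b in((485,150),(500,160),(470,160)):print("lever",P(a,b,.097).round(1))
z=.2015-.0224+.06
for a,b in((62,318),(402,318),(72,520),(394,520),(231,365),(231,553)):print("pack",P(a,b,z).round(1))
print("packfront",P(232,288,z).round(1))
print(np.linalg.inv(c["world_to_cam"])[:3,3])
E
```

```text
catch [633.2 -75.   42. ] [ 636.1 -142.3   42. ] sep 67.4 yaw 2.49 mid [ 634.6 -108.6   42. ]
shoe [657.7 -89.3  43. ] [ 659.6 -125.8   43. ]
shoe [629.7 -90.6  43. ] [ 631.5 -126.9   43. ]
nose [ 611.8 -109.7   43. ]
deck [660.7 -56.6  30. ] [ 665.9 -157.4   30. ]
deck [570.2 -60.3  30. ] [ 574.9 -161.3   30. ]
lever [ 618.  -197.2   97. ]
lever [ 614.9 -203.6   97. ]
lever [ 613.3 -191.3   97. ]
pack [560.8 -74.  239.1]
pack [ 563.2 -133.   239.1]
pack [523.3 -75.2 239.1]
pack [ 525.8 -135.3  239.1]
pack [ 553.4 -103.7  239.1]
pack [ 518.1 -105.2  239.1]
packfront [ 566.7 -103.3  239.1]
[ 0.57415308 -0.10271937  0.36039026]
```

Request:
{"name": "step_arm", "arguments": {"steps": [[5, -1.2, -20, 0, 0, 0], [5, -1.2, -20, 0, 0, 0], [5, -1.2, -20, 0, 0, 0], [5, -1.1, -20, 0, 0, 0], [5, -1.1, -20, 0, 0, 0], [5, -1.1, -20, 0, 0, 0], [0, 0, -12, 0, 0, 0], [0, 0, -10, 0, 0, 0], [0, 0, -4, 0, 0, 0], [0, 0, 0, 0, 0, 0], [0, 0, 0, 0, 0, 0]]}}

```text
clock: 36.82
position: [0.5315, -0.1138, 0.0569]
ee_rot: [3.14, 0.063, -0.001]
force: [-0.8, 0.1, -5.6]
width: 0.672
gripper_force: 55.0
```

```bash
python3 - <<'E'
from h import *
over(530.7,-113.1,52.4,-87.55)
E
```

```text
t 36.8167 pos [ 531.5 -113.8   56.9] shift [-0.8  0.7 -4.5] turn [ 0.001 -0.     0.003] F [-0.8  0.1 -5.6] w 0.672 j [-0.27  0.55  0.54  1.98 -0.42  0.71 -1.01]
```

Request:
{"name": "step_arm", "arguments": {"steps": [[0, 0.5, -1.5, 0, 0, 0.003], [0, 0.2, -1.5, 0, 0, 0], [0, 0, -1, 0, 0, 0], [0, 0, 0, 0, 0, 0], [0, 0, 0, 0, 0, 0]]}}

```text
clock: 37.23
position: [0.5317, -0.113, 0.0525]
ee_rot: [3.14, 0.068, -0.001]
force: [0.5, 1.2, -4.6]
width: 0.673
gripper_force: 55.0
```

```bash
python3 - <<'E'
from h import *
over(530.7,-113.1,52.4,-87.55)
E
```

```text
t 37.2333 pos [ 531.7 -113.    52.5] shift [-1.  -0.1 -0.1] turn [ 0.001 -0.    -0.   ] F [ 0.5  1.2 -4.6] w 0.673 j [-0.27  0.56  0.53  1.99 -0.43  0.7  -1.  ]
```

Request:
{"name": "step_arm", "arguments": {"steps": [[0, 0, -0.7, 0, 0, 0], [0, 0, 0, 0, 0, 0], [3, 0.1, 0, 0, 0, 0], [4, 0.2, 0, 0, 0, 0], [4, 0.2, 0, 0, 0, 0], [4, 0.2, 0, 0, 0, 0], [4, 0.2, 0, 0, 0, 0], [4, 0.2, 0, 0, 0, 0], [4, 0.2, 0, 0, 0, 0], [4, 0.2, 0, 0, 0, 0], [0, 0, 0, 0, 0, 0]]}}

```text
clock: 38.15
position: [0.5606, -0.1126, 0.0524]
ee_rot: [3.14, 0.066, -0.006]
force: [-10.9, -0.8, 14.8]
width: 0.67
gripper_force: 55.0
```

```bash
python3 - <<'E'
from h import *
over(603.6,-110,52.4,-87.55);print(observe()["ft_torque"])
E
```

```text
t 38.15 pos [ 560.6 -112.6   52.4] shift [43.   2.6 -0. ] turn [ 0.001 -0.004  0.001] F [-10.9  -0.8  14.8] w 0.67 j [-0.26  0.6   0.53  1.91 -0.43  0.75 -1.02]
[0.28616771 2.30770949 0.20159916]
```

Request:
{"name": "step_arm", "arguments": {"steps": [[2, 0.5, 0.4, 0, 0, 0], [4, 0.3, 0, 0, 0, 0], [4, 0.2, 0, 0, 0, 0], [4, 0.2, 0, 0, 0, 0], [4, 0.2, 0, 0, 0, 0], [4, 0.2, 0, 0, 0, 0], [0, 0, 0, 0, 0, 0]]}}

```text
clock: 38.73
position: [0.5817, -0.1109, 0.0523]
ee_rot: [3.141, 0.066, -0.009]
force: [-10.4, -1.0, 11.7]
width: 0.67
gripper_force: 55.0
```

```bash
python3 - <<'E'
from h import *
over(603.6,-110,52.4,-87.55)
E
```

```text
t 38.7333 pos [ 581.7 -110.9   52.3] shift [21.9  0.9  0.1] turn [ 0.    -0.006  0.001] F [-10.4  -1.   11.7] w 0.67 j [-0.26  0.63  0.53  1.86 -0.43  0.78 -1.03]
```

Request:
{"name": "step_arm", "arguments": {"steps": [[4, 0.1, 0.2, 0, 0, 0], [4, 0.2, 0, 0, 0, 0], [4, 0.2, 0, 0, 0, 0], [4, 0.2, 0, 0, 0, 0], [4, 0.2, 0, 0, 0, 0], [2, 0, 0, 0, 0, 0], [0, 0, 0, 0, 0, 0]]}}

```text
clock: 39.32
position: [0.6055, -0.1095, 0.0524]
ee_rot: [3.14, 0.067, -0.005]
force: [-5.7, 0.1, 3.6]
width: 0.672
gripper_force: 55.0
```

```bash
python3 - <<'E'
from h import *
over(603.6,-110,52.4,-87.55)
E
```

```text
t 39.3167 pos [ 605.5 -109.5   52.4] shift [-1.9 -0.5  0. ] turn [ 0.001 -0.003 -0.   ] F [-5.7  0.1  3.6] w 0.672 j [-0.26  0.66  0.53  1.8  -0.44  0.81 -1.04]
```

Request:
{"name": "step_arm", "arguments": {"steps": [[1, 0, 0, 0, 0, 0], [1, 0, 0, 0, 0, 0], [1, 0, 0, 0, 0, 0], [0, 0, 0, 0, 0, 0]]}}

```text
clock: 39.65
position: [0.6058, -0.1096, 0.0523]
ee_rot: [-3.141, -0.066, 0.012]
force: [-16.0, 0.7, 13.2]
width: 0.668
gripper_force: 55.0
```

```bash
python3 - <<'E'
from h import *
over(603.6,-110,52.4,-87.55)
E
```

```text
t 39.65 pos [ 605.8 -109.6   52.3] shift [-2.2 -0.4  0.1] turn [-0.    -0.007  0.001] F [-16.    0.7  13.2] w 0.668 j [-0.26  0.66  0.53  1.8  -0.44  0.81 -1.04]
```

Request:
{"name": "step_arm", "arguments": {"steps": [[-1.5, 0, 0, 0, 0, 0], [-1.5, 0, 0, 0, 0, 0], [-1, 0, 0, 0, 0, 0], [0, 0, 0, 0, 0, 0]]}}

```text
clock: 39.98
position: [0.6057, -0.1095, 0.0526]
ee_rot: [3.139, 0.067, -0.0]
force: [-1.2, -1.2, 3.4]
width: 0.673
gripper_force: 55.0
```

```bash
python3 - <<'E'
from h import *
over(603.6,-110,52.4,-87.55)
E
```

```text
t 39.9833 pos [ 605.7 -109.5   52.6] shift [-2.1 -0.5 -0.2] turn [ 0.002 -0.    -0.   ] F [-1.2 -1.2  3.4] w 0.673 j [-0.26  0.65  0.53  1.8  -0.44  0.8  -1.04]
```

The pack is at the stop, and it didn't shift when I pulled back. Releasing, rising and checking.

Request:
{"name": "step_arm", "arguments": {"steps": [[0, 0, 0, 0, 0, 0], [0, 0, 0, 0, 0, 0], [0, 0, 0, 0, 0, 0], [0, 0, 0, 0, 0, 0], [0, 0, 5, 0, 0, 0], [0, 0, 15, 0, 0, 0], [0, 0, 25, 0, 0, 0], [0, 0, 30, 0, 0, 0], [-20, 0, 30, 0, 0, 0], [-20, 0, 30, 0, 0, 0], [-20, 0, 15, 0, 0, 0], [-20, 0, 0, 0, 0, 0], [-20, 0, 0, 0, 0, 0], [0, 0, 0, 0, 0, 0], [0, 0, 0, 0, 0, 0]], "gripper": 0.82}}

```text
clock: 41.23
position: [0.5051, -0.109, 0.2028]
ee_rot: [3.141, 0.067, 0.0]
force: [0.2, 0.1, 0.5]
width: 0.82
gripper_force: 0.0
```

```bash
python3 - <<'E'
from h import *
over(560,-195.6,200,92.5)
c=cams.get_calibration("wrist");im=cams.get_image("wrist")[:,:,::-1];np.save("w6.npy",c,allow_pickle=True);cv2.imwrite("pics/w6.png",im)
t=cams.get_image("top")[:,:,::-1];cv2.imwrite("pics/t6.png",t);s=cams.get_image("scene")[:,:,::-1];cv2.imwrite("pics/s6.png",s)
v=np.zeros((600,800,3),np.uint8);v[:300,:400]=cv2.resize(im[20:200,200:440],(400,300),interpolation=cv2.INTER_CUBIC)
v[:300,400:]=cv2.resize(t[155:260,165:305],(400,300),interpolation=cv2.INTER_CUBIC)
v[300:,:400]=cv2.resize(s[190:310,300:460],(400,300),interpolation=cv2.INTER_CUBIC);v[300:,400:]=cv2.resize(s[180:285,230:370],(400,300),interpolation=cv2.INTER_CUBIC)
cv2.imwrite("pics/v6.png",v)
E
```

```text
t 41.2333 pos [ 505.1 -109.   202.8] shift [ 54.9 -86.6  -2.8] turn [ 0.    -0.    -3.141] F [0.2 0.1 0.5] w 0.82 j [-0.41  0.32  0.67  1.91 -0.23  1.   -1.16]
```

View pics/v6.png

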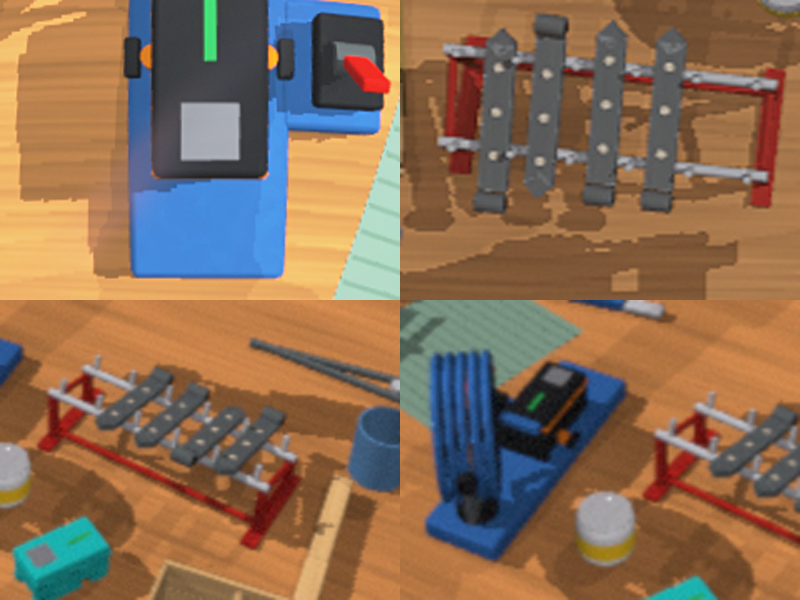

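The pack is home with both rollers in. All straps are in their slots, but the leftmost one (+y) has slipped down-slope since I laid it: 27 px overhang at the top against 63 at the bottom, while the others are even. I'll measure it.

```bash
cat >> h.py <<'E'
def bedpt(c,u,v,zb):
    o,d=ray(c,0,u,v);q=RB.inv().apply(o*1000-BED);e=RB.inv().apply(d);return q+e*(zb-q[2])/e[2]
E
python3 - <<'E'
from h import *
c=cams.get_calibration("top")
F=lambda x,y,zb:bedpt(c,165+(x-400+.5)*.35-.5,155+(y+.5)*.35-.5,zb).round(1)
for n,(hi,lo,he) in {"1":((502,28),(490,211),0),"2":((551,15),(538,196),1),"3":((613,21),(598,205),0),"4":((672,27),(657,211),0)}.items():
    a=F(*hi,11 if he else 6);b=F(*lo,6 if he else 11);print(n,a,b,"mid",((a+b)/2).round(1),"len",np.linalg.norm(a-b).round(1),"skew deg",np.degrees(np.arctan2(a[1]-b[1],a[0]-b[0])).round(1))
cw=np.load("w6.npy",allow_pickle=True).item()
print("pack rear",(pt(cw,1,200+210*.6,20+177*.6,.085)*1000).round(1))
S=[]
for k in("t2","t3","t4","t5","t6"):
    im=cv2.imread(f"pics/{k}.png")
    if im is None or im.shape[0]!=400: continue
    S.append(im[150:240,185:215])
cv2.imwrite("pics/cmp.png",np.hstack(S))
for i in range(len(S)-1):print(int((cv2.absdiff(S[i],S[i+1]).max(2)>40).sum()))
E
```

```text
1 [ 75.9 110.4   6. ] [-112.3  110.3   11. ] mid [-18.2 110.4   8.5] len 188.3 skew deg 0.0
2 [94.6 61.3 11. ] [-92.5  63.5   6. ] mid [ 1.  62.4  8.5] len 187.2 skew deg -0.7
3 [94.7  0.2  6. ] [-94.    0.6  11. ] mid [0.4 0.4 8.5] len 188.8 skew deg -0.1
4 [ 95. -59.   6.] [-93.8 -60.   11. ] mid [  0.6 -59.5   8.5] len 188.9 skew deg 0.3
pack rear [ 561.4 -111.6   85. ]
994
1101
222
```

Strap 1 was knocked to bed (−18, 110) and is still straight. A finger won't fit between it and strap 2 at mid-length. I'll grip it at its overhanging eye end and slide it up about 18 mm and over about 10 mm.

```bash
python3 - <<'E'
from h import *
goal(-103,110.4,70)
E
```

```text
shift [-26.7 457.2 -76.8] turn [-0.003 -0.267 -0.121]
t 41.3833 bed xyz [ -22.4 -343.3  127.7] world [ 506.4 -109.   202.3] toolY in bed [ 0.118 -0.993 -0.031] Z [-0.263 -0.001 -0.965] j7 [-0.41  0.32  0.67  1.9  -0.23  1.   -1.16] w 0.82
F [ 0.6  0.2 -0.6]
```

Request:
{"name": "step_arm", "arguments": {"steps": [[-2, 20, 0, 0, 0, -0.009], [-2, 36.5, 0, 0, 0, -0.009], [-2, 36.5, 0, 0, 0, -0.009], [-2, 36.5, 0, 0, 0, -0.009], [-2, 36.5, 0, 0, 0, -0.009], [-2, 36.5, 0, 0, 0, -0.009], [-2, 36.5, 0, 0, 0, -0.009], [-2, 36.5, 0, 0, 0, -0.009], [-2, 36.5, 0, 0, 0, -0.009], [-2, 36.5, 0, 0, 0, -0.009], [-2, 36.5, 0, 0, 0, -0.009], [-2, 36.5, 0, 0, 0, -0.009], [-2, 36.5, 0, 0, 0, -0.009], [0, 0, -19, 0, -0.066, 0], [0, 0, -19, 0, -0.067, 0], [0, 0, -19, 0, -0.067, 0], [0, 0, -19, 0, -0.067, 0], [0, 0, 0, 0, 0, 0], [0, 0, 0, 0, 0, 0]], "gripper": 0.5}}

```text
clock: 42.97
position: [0.4781, 0.3492, 0.1252]
ee_rot: [-3.107, 0.111, -0.411]
force: [0.6, -0.0, 0.5]
width: 0.5
gripper_force: 0.0
```

```bash
python3 - <<'E'
from h import *
goal(-103,110.4,70);goal(-103,110.4,4)
E
```

```text
shift [ 1.5 -1.   0.2] turn [-0.016 -0.003 -0.009]
t 42.9667 bed xyz [-104.6  111.2   70.2] world [478.1 349.2 125.2] toolY in bed [ 0.005 -1.    -0.017] Z [-0.004  0.017 -1.   ] j7 [-1.31  0.44  0.62  2.   -0.13  0.58 -2.29] w 0.5
F [ 0.6 -0.   0.5]
shift [ 18.8  -2.3 -63.4] turn [-0.016 -0.003 -0.009]
t 42.9667 bed xyz [-104.6  111.2   70.2] world [478.1 349.2 125.2] toolY in bed [ 0.005 -1.    -0.017] Z [-0.004  0.017 -1.   ] j7 [-1.31  0.44  0.62  2.   -0.13  0.58 -2.29] w 0.5
F [ 0.6 -0.   0.5]
```

Request:
{"name": "step_arm", "arguments": {"steps": [[1.5, -1, 0, -0.016, -0.003, -0.009], [4.3, -0.3, -16, 0, 0, 0], [4.3, -0.3, -16, 0, 0, 0], [4.3, -0.3, -16, 0, 0, 0], [2.6, -0.2, -9.5, 0, 0, 0], [1.5, -0.2, -5.5, 0, 0, 0], [0, 0, 0, 0, 0, 0], [0, 0, 0, 0, 0, 0]]}}

```text
clock: 43.63
position: [0.4987, 0.3466, 0.0638]
ee_rot: [3.103, -0.127, 0.421]
force: [-0.5, 0.2, -0.1]
width: 0.502
gripper_force: 0.0
```

```bash
python3 - <<'E'
from h import *
goal(-103,110.4,4)
im=cams.get_image("scene")[:,:,::-1];cv2.imwrite("pics/s7.png",cv2.resize(im[180:290,320:480],None,fx=5,fy=5,interpolation=cv2.INTER_CUBIC))
E
```

```text
shift [-1.8  0.3 -2. ] turn [-0.003  0.004  0.003]
t 43.6333 bed xyz [-100.7  110.3    5.5] world [498.7 346.6  63.8] toolY in bed [-0.003 -1.    -0.002] Z [ 0.004  0.002 -1.   ] j7 [-1.22  0.56  0.55  2.01 -0.19  0.46 -2.26] w 0.502
F [-0.5  0.2 -0.1]
```

Request:
{"name": "step_arm", "arguments": {"steps": [[0, 0, 0, 0, 0, 0], [0, 0, 0, 0, 0, 0], [0, 0, 0, 0, 0, 0], [0, 0, 0, 0, 0, 0], [0, 0, 0, 0, 0, 0], [0.2, 2.4, 0.1, 0, 0, 0], [0.2, 2.4, 0.1, 0, 0, 0], [0.2, 2.4, 0.1, 0, 0, 0], [0.2, 2.4, 0.1, 0, 0, 0], [2.9, -0.2, 0.8, 0, 0, 0], [2.9, -0.2, 0.8, 0, 0, 0], [2.9, -0.2, 0.8, 0, 0, 0], [2.9, -0.2, 0.8, 0, 0, 0], [2.9, -0.2, 0.8, 0, 0, 0], [2.9, -0.2, 0.8, 0, 0, 0], [0, 0, 0, 0, 0, 0], [0, 0, 0, 0, 0, 0]], "gripper": 0, "force": 30}}

```text
clock: 45.1
position: [0.5123, 0.3556, 0.0672]
ee_rot: [3.103, -0.122, 0.411]
force: [-14.9, 0.3, 8.4]
width: 0.323
gripper_force: 30.0
```

```bash
python3 - <<'E'
from h import *
goal(-82.5,120,5.5)
E
```

```text
shift [ 4.8 -0.7  1.4] turn [-0.001 -0.002 -0.   ]
t 45.1 bed xyz [-87.5 120.3   5.4] world [512.3 355.6  67.2] toolY in bed [-0.    -1.    -0.001] Z [-0.002  0.001 -1.   ] j7 [-1.2   0.57  0.54  1.97 -0.19  0.5  -2.24] w 0.323
F [-14.9   0.3   8.4]
```

```bash
python3 - <<'E'
from h import *
t=cams.get_image("top")[:,:,::-1];s=cams.get_image("scene")[:,:,::-1];w=cams.get_image("wrist")[:,:,::-1]
cv2.imwrite("pics/t8.png",t);cv2.imwrite("pics/s8.png",s);cv2.imwrite("pics/w8.png",w)
v=np.zeros((600,800,3),np.uint8)
v[:300,:400]=cv2.resize(t[150:240,170:290],(400,300),interpolation=cv2.INTER_CUBIC)
v[:300,400:]=cv2.resize(s[195:285,350:470],(400,300),interpolation=cv2.INTER_CUBIC)
v[300:,:480]=cv2.resize(w,(480,300));v[300:,480:]=cv2.resize(s[225:278,390:445],(320,300),interpolation=cv2.INTER_CUBIC)
cv2.imwrite("pics/v8.png",v);print(observe()["force"])
E
```

```text
[-14.50758249   1.29687811   8.31180078]
```

View pics/v8.png

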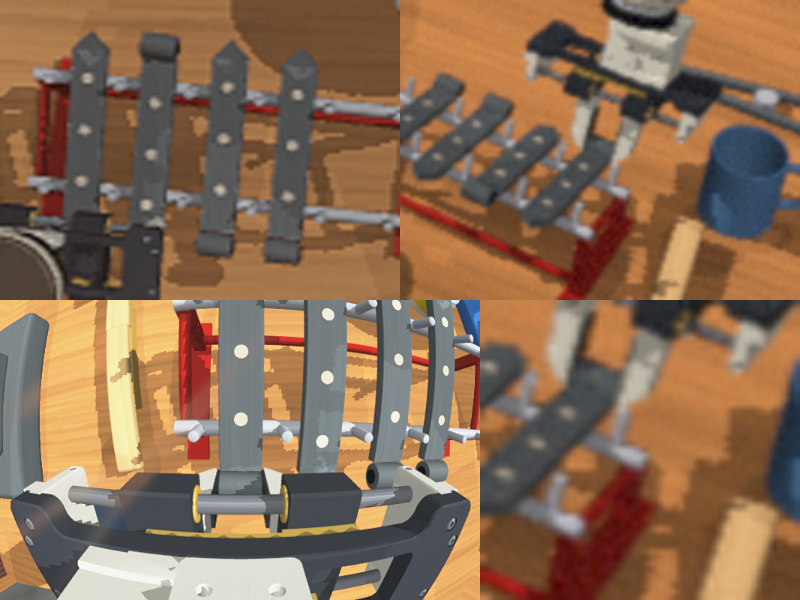

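```bash
python3 - <<'E'
from h import *
c=cams.get_calibration("top")
F=lambda x,y,zb:bedpt(c,170+(x+.5)*.3-.5,150+(y+.5)*.3-.5,zb).round(1)
print("tips",F(92,33,6),F(233,41,6),F(301,50,6),"eye2",F(160,35,11))
print("holes1",F(87,78,10),F(84,130,10),F(81,182,10),"holes2",F(155,103,10),F(151,154,10),F(146,205,10),"holes3",F(228,88,10),F(222,139,10),F(216,190,10))
E
```

```text
tips [ 89.  120.2   6. ] [95.  -0.7  6. ] [ 93.6 -59.3   6. ] eye2 [94.  60.9 11. ]
holes1 [ 50.4 121.1  10. ] [  5.  121.2  10. ] [-40.9 121.2  10. ] holes2 [35.1 61.5 10. ] [-9.8 62.1 10. ] [-55.2  63.5  10. ] holes3 [54.7 -0.1 10. ] [10.   1.8 10. ] [-35.4   3.7  10. ]
```

The strap moved with the fingers and is now at about bed x −5, y 120.5. The resistance looks like me pressing down on the rails, so I'll ease up and slide the rest.

Request:
{"name": "step_arm", "arguments": {"steps": [[0, 0, 1, 0, 0, 0], [0, 0, 0.5, 0, 0, 0], [1, 0, 0.6, 0, 0, 0], [1, 0, 0.5, 0, 0, 0], [0, 0, 0, 0, 0, 0], [0, 0, 0, 0, 0, 0]]}}

```text
clock: 45.75
position: [0.5184, 0.3547, 0.0708]
ee_rot: [3.102, -0.126, 0.421]
force: [0.5, -0.4, -4.1]
width: 0.326
gripper_force: 30.0
```

```bash
python3 - <<'E'
from h import *
goal(-82.5,120,5.5)
E
```

```text
shift [-1.3  0.2 -2.2] turn [-0.002  0.004  0.002]
t 45.75 bed xyz [-80.6 119.9   7.3] world [518.4 354.7  70.8] toolY in bed [-0.003 -1.    -0.002] Z [ 0.004  0.002 -1.   ] j7 [-1.19  0.57  0.55  1.96 -0.19  0.5  -2.24] w 0.326
F [ 0.5 -0.4 -4.1]
```

Request:
{"name": "step_arm", "arguments": {"steps": [[-0.6, 0, -1, 0, 0, 0], [-0.6, 0, -1, 0, 0, 0], [0, 0, -0.3, 0, 0, 0], [0, 0, 0, 0, 0, 0]]}}

```text
clock: 46.08
position: [0.5173, 0.3549, 0.0689]
ee_rot: [3.103, -0.126, 0.422]
force: [0.3, -1.6, -1.7]
width: 0.325
gripper_force: 30.0
```

Request:
{"name": "step_arm", "arguments": {"steps": [[0, 0, 0, 0, 0, 0], [0, 0, 0, 0, 0, 0], [0, 0, 0, 0, 0, 0], [0, 0, 0, 0, 0, 0], [-1.5, 0.1, 5.5, 0, 0, 0], [-3, 0.2, 11, 0, 0, 0], [-6, 0.5, 22, 0, 0, 0], [-6, 0.5, 22, 0, 0, 0], [0, -20, 20, 0, 0.066, 0], [0, -36, 20, 0, 0.067, 0], [0, -36, 20, 0, 0.067, 0], [0, -36, 15, 0, 0.067, 0], [0, -36, 0, 0, 0, 0.1], [0, -36, 0, 0, 0, 0.1], [0, -36, 0, 0, 0, 0.1], [5, -36, 0, 0, 0, 0.1], [5, -36, 0, 0, 0, 0.1], [5, -36, 0, 0, 0, 0.1], [0, 0, 0, 0, 0, 0]], "gripper": 0.43}}

```text
clock: 47.67
position: [0.5156, 0.0033, 0.2059]
ee_rot: [3.016, 0.802, 0.015]
force: [0.7, -0.6, -0.3]
width: 0.431
gripper_force: 0.0
```

```bash
python3 - <<'E'
from h import *
t=cams.get_image("top")[:,:,::-1];cv2.imwrite("pics/t9.png",t);c=cams.get_calibration("top")
hsv=cv2.cvtColor(cv2.resize(t,None,fx=4,fy=4,interpolation=cv2.INTER_CUBIC),cv2.COLOR_BGR2HSV)
M=RB.as_matrix()
# strap extents: scan along each slot line for dark grey
def tobed(u,v): return bedpt(c,u,v,10)
f=px
for ys in(120,60,0,-60):
    for off in(-5,5):
        g=[]
        for x in np.arange(-125,126,1.):
            p=(RB.apply([x,ys+off,10])+BED)/1000;u,v=px(c,0,p);h=hsv[int(round((v+.5)*4)),int(round((u+.5)*4))]
            if h[1]<70 and h[2]<150:g.append(x)
        print(ys+off,min(g),max(g),len(g),end=" | ")
    for xs in(-25,25):
        g=[]
        for y in np.arange(ys-29,ys+30,1.):
            p=(RB.apply([xs,y,10])+BED)/1000;u,v=px(c,0,p);h=hsv[int(round((v+.5)*4)),int(round((u+.5)*4))]
            if h[1]<70 and h[2]<150:g.append(y)
        print("x",xs,"y",min(g),max(g),end=" | ")
    print()
over(560,-195.6,200,92.5);over(560,-195.6,200,-87.5)
b=cv2.imread("pics/t6.png");d=cv2.absdiff(t,b).max(2)>40;print("fan/pack change",int(d[150:235,330:390].sum()))
E
```

```text
115 -93.0 93.0 186 | 125 -93.0 89.0 175 | x -25 y 105.0 135.0 | x 25 y 105.0 134.0 | 
55 -84.0 94.0 179 | 65 -92.0 94.0 165 | x -25 y 47.0 77.0 | x 25 y 46.0 76.0 | 
-5 -92.0 90.0 183 | 5 -93.0 91.0 173 | x -25 y -14.0 15.0 | x 25 y -14.0 15.0 | 
-65 -92.0 91.0 183 | -55 -93.0 92.0 172 | x -25 y -73.0 -45.0 | x 25 y -74.0 -46.0 | 
t 47.7167 pos [515.5   7.2 205.6] shift [  44.5 -202.8   -5.6] turn [-0.013  0.025  2.67 ] F [ 0.3  0.5 -0. ] w 0.435 j [-0.54  0.28  0.52  1.91 -0.15  0.98 -1.01]
t 47.7167 pos [515.5   7.2 205.6] shift [  44.5 -202.8   -5.6] turn [ 0.018  0.01  -0.472] F [ 0.3  0.5 -0. ] w 0.435 j [-0.54  0.28  0.52  1.91 -0.15  0.98 -1.01]
fan/pack change 2205
```

All four straps are centred (ends within about ±93) and straight. Next I'll shut the gripper and turn so the camera stays clear of the fan head, then set up behind the lever.

Request:
{"name": "step_arm", "arguments": {"steps": [[2, -10, 0, 0, 0, 0.116], [2, -10, 0, 0, 0, 0.116], [2, -10, 0, 0, 0, 0.116], [2, -10, 0, 0, 0, 0.116], [2, -10, 0, 0, 0, 0.116], [2, -10, 0, 0, 0, 0.116], [2, -10, 0, 0, 0, 0.116], [2, -10, 0, 0, 0, 0.116], [2, -10, 0, 0, 0, 0.116], [2, -10, 0, 0, 0, 0.116], [2, -10, 0, 0, 0, 0.116], [2, -10, 0, 0, 0, 0.116], [2, -10, 0, 0, 0, 0.116], [2, -10, 0, 0, 0, 0.116], [2, -10, 0, 0, 0, 0.116], [2, -10, 0, 0, 0, 0.116], [2, -10, 0, 0, 0, 0.116], [2, -10, 0, 0, 0, 0.116], [2, -10, 0, 0, 0, 0.116], [2, -10, 0, 0, 0, 0.116]], "gripper": 0, "force": 10}}

```text
clock: 49.38
position: [0.5557, -0.1869, 0.2048]
ee_rot: [-0.461, -3.107, -0.029]
force: [0.1, 0.3, -0.1]
width: 0.005
gripper_force: 0.0
```

Request:
{"name": "step_arm", "arguments": {"steps": [[0, -2, 0, 0, 0, 0.116], [0, 0, 0, -0.013, 0.012, 0.116], [0, 0, 0, 0, 0.012, 0.116], [0, 0, 0, 0, 0, 0], [0, 0, 0, 0, 0, 0], [0, 0, 0, 0, 0, 0]]}}

```text
clock: 49.88
position: [0.5555, -0.1891, 0.2044]
ee_rot: [0.069, -3.116, -0.005]
force: [0.6, -1.1, 0.4]
width: 0.005
gripper_force: 0.0
```

```bash
python3 - <<'E'
from h import *
over(585,-195.6,85,92.5)
t=cams.get_image("top")[:,:,::-1];cv2.imwrite("pics/t10.png",t);c=cams.get_calibration("top")
h=cv2.cvtColor(t,cv2.COLOR_BGR2HSV)
g=((h[...,0]>55)&(h[...,0]<75)&(h[...,1]>120)&(h[...,2]>120));g[:, :335]=0;g[:,370:]=0
v,u=np.where(g);print("LED",len(u),(pt(c,0,u.mean(),v.mean(),.09)*1000).round(1) if len(u) else "")
r=((h[...,0]<6)|(h[...,0]>174))&(h[...,1]>180)&(h[...,2]>120);r[:, :365]=0;r[:,395:]=0;r[:160]=0;r[205:]=0
v,u=np.where(r);print("lever px",len(u),u.mean(),v.mean())
E
```

```text
t 49.8833 pos [ 555.5 -189.1  204.4] shift [  29.5   -6.5 -119.4] turn [-0.003 -0.025 -0.001] F [ 0.6 -1.1  0.4] w 0.005 j [ 0.22  0.41  0.02  1.68 -0.    1.08  1.86]
LED 17 [ 644.7 -106.1   90. ]
lever px 25 382.28 185.12
```

Request:
{"name": "step_arm", "arguments": {"steps": [[5, -1.5, -20, -0.003, -0.025, 0], [5, -1, -20, 0, 0, 0], [5, -1, -20, 0, 0, 0], [5, -1, -20, 0, 0, 0], [4, -1, -20, 0, 0, 0], [3, -1, -20, 0, 0, 0], [0, 0, 0, 0, 0, 0], [0, 0, 0, 0, 0, 0]]}}

```text
clock: 50.6
position: [0.5816, -0.196, 0.0836]
ee_rot: [0.073, -3.138, -0.0]
force: [-0.1, -1.0, 0.2]
width: 0.001
gripper_force: 0.0
```

Request:
{"name": "step_arm", "arguments": {"steps": [[4, 0, 0, 0, 0, 0], [5, 0.2, 0, 0, 0, 0], [5, 0.2, 0, 0, 0, 0], [5, 0.2, 0, 0, 0, 0], [5, 0.2, 0, 0, 0, 0], [5, 0.2, 0, 0, 0, 0], [5, 0.2, 0, 0, 0, 0], [0, 0, 0, 0, 0, 0]]}}

```text
clock: 51.27
position: [0.6176, -0.1948, 0.0841]
ee_rot: [-0.076, 3.14, -0.0]
force: [-0.1, -0.8, -0.8]
width: 0.007
gripper_force: 0.0
```

```bash
python3 - <<'E'
from h import *
over(642,-194,85,92.5)
E
```

```text
t 51.2667 pos [ 617.6 -194.8   84.1] shift [24.4  0.8  0.9] turn [ 0.     0.    -0.005] F [-0.1 -0.8 -0.8] w 0.007 j [ 0.22  0.61  0.01  1.66 -0.01  0.87  1.85]
```

Request:
{"name": "step_arm", "arguments": {"steps": [[4, 0.2, 0, 0, 0, 0], [4, 0.2, 0, 0, 0, 0], [4, 0.2, 0, 0, 0, 0], [4, 0.2, 0, 0, 0, 0], [4, 0.2, 0, 0, 0, 0], [2, 0, 0, 0, 0, 0], [2, 0, 0, 0, 0, 0], [0, 0, 0, 0, 0, 0]]}}

```text
clock: 51.93
position: [0.6392, -0.1939, 0.0836]
ee_rot: [0.075, -3.137, -0.001]
force: [-4.7, -0.2, 2.3]
width: 0.008
gripper_force: 2.9
```

```bash
python3 - <<'E'
from h import *
over(642,-194,85,92.5)
E
```

```text
t 51.9333 pos [ 639.2 -193.9   83.6] shift [ 2.8 -0.1  1.4] turn [-0.    -0.004 -0.004] F [-4.7 -0.2  2.3] w 0.008 j [ 0.2   0.64  0.01  1.6  -0.01  0.9   1.84]
```

Request:
{"name": "step_arm", "arguments": {"steps": [[2, 0, 0, 0, 0, 0], [2, 0, 0, 0, 0, 0], [0, 0, 0, 0, 0, 0]]}}

```text
clock: 52.18
position: [0.6398, -0.1939, 0.0832]
ee_rot: [0.074, -3.131, -0.002]
force: [-16.4, 1.1, 9.3]
width: 0.007
gripper_force: 9.4
```

Request:
{"name": "step_arm", "arguments": {"steps": [[-10, 0, 0, 0, 0, 0], [-20, 0, 0, 0, 0, 0], [-20, 0, 20, 0, 0, 0], [-20, 0, 30, 0, 0, 0], [-30, 0, 30, 0, 0, 0], [-35, 0, 30, 0, 0, 0], [-35, 0, 20, 0, 0, 0], [-20, -25, 0, 0, 0, 0], [0, -30, 0, 0, 0, 0], [0, -30, 0, 0, 0, 0], [0, 0, 0, 0, 0, 0], [0, 0, 0, 0, 0, 0]]}}

```text
clock: 53.18
position: [0.4584, -0.2808, 0.2111]
ee_rot: [-0.07, 3.14, -0.002]
force: [0.2, 0.6, -0.4]
width: 0.005
gripper_force: 0.0
```

```bash
python3 - <<'E'
from h import *
t=cams.get_image("top")[:,:,::-1];cv2.imwrite("pics/t11.png",t);c=cams.get_calibration("top")
h=cv2.cvtColor(t,cv2.COLOR_BGR2HSV)
def red(h,b,sm=170):
    r=((h[...,0]<8)|(h[...,0]>172))&(h[...,1]>sm)&(h[...,2]>90);m=np.zeros_like(r);m[b[1]:b[3],b[0]:b[2]]=1;v,u=np.where(r&m);return len(u),u.min(),u.max(),v.min(),v.max(),u.mean().round(1),v.mean().round(1)
h0=cv2.cvtColor(cv2.imread("pics/top0.png"),cv2.COLOR_BGR2HSV)
print("top lever before",red(h0,(368,160,395,205)),"now",red(h,(368,160,395,205)))
def tip(a):return np.array([638.3+50*np.sin(a-.45),-195.6,52+50*np.cos(a-.45)])/1000
print("expected tip off",px(c,0,tip(0)),"on",px(c,0,tip(.9)))
# straps again + pack LED + bystanders
b=cv2.imread("pics/t9.png");d=cv2.absdiff(t,b).max(2)>40;print("rack change",int(d[150:240,175:305].sum()))
b0=cv2.imread("pics/top0.png");d=cv2.absdiff(t,b0).max(2)>40
for n,(u0,v0,u1,v1) in dict(tin=(285,132,316,162),mug=(122,220,168,252),chisel=(340,275,410,297),hammer=(436,236,498,330),tongs=(130,283,238,307)).items():print(n,int(d[v0:v1,u0:u1].sum()),end=" ")
g=((h[...,0]>55)&(h[...,0]<75)&(h[...,1]>120)&(h[...,2]>120));g[:, :335]=0;g[:,370:]=0;v,u=np.where(g);print("LED",len(u),(pt(c,0,u.mean(),v.mean(),.09)*1000).round(1))
E
```

```text
top lever before (33, np.int64(379), np.int64(386), np.int64(183), np.int64(188), np.float64(382.3), np.float64(185.6)) now (51, np.int64(379), np.int64(386), np.int64(173), np.int64(182), np.float64(382.1), np.float64(177.3))
expected tip off (np.float64(383.4418964131385), np.float64(188.23682968424015)) on (np.float64(383.61751620695225), np.float64(173.4270474005238))
rack change 1466
tin 0 mug 16 chisel 0 hammer 4309 tongs 215 LED 16 [ 644.9 -106.2   90. ]
```

```bash
python3 - <<'E'
from h import *
t=cams.get_image("top")[:,:,::-1];c=cams.get_calibration("top")
hsv=cv2.cvtColor(cv2.resize(t,None,fx=4,fy=4,interpolation=cv2.INTER_CUBIC),cv2.COLOR_BGR2HSV)
def run(P):
    g=[]
    for k,p in P:
        u,v=px(c,0,(RB.apply(p)+BED)/1000);h=hsv[int(round((v+.5)*4)),int(round((u+.5)*4))]
        if h[1]<70 and h[2]<150:g.append(k)
    return (min(g),max(g)) if g else None
for ys in(120,60,0,-60):
    print(ys,[run([(x,[x,ys+o,10]) for x in np.arange(-125,126.)]) for o in(-5,5)],[run([(y,[x,y,10]) for y in np.arange(ys-29,ys+30.)]) for x in(-25,25)])
b0=cv2.imread("pics/top0.png")
for k in("t3","t5","t6","t9","t10","t11"):
    d=cv2.absdiff(cv2.imread(f"pics/{k}.png"),b0).max(2)>40;q=d[283:307,130:238];v,u=np.where(q);print(k,"tongs",len(u),(u.min()+130,u.max()+130) if len(u) else "","hammer",int(d[236:330,436:498].sum()))
E
```

```text
120 [(np.float64(-93.0), np.float64(93.0)), (np.float64(-93.0), np.float64(89.0))] [(np.float64(105.0), np.float64(135.0)), (np.float64(105.0), np.float64(134.0))]
60 [(np.float64(-84.0), np.float64(94.0)), (np.float64(-92.0), np.float64(94.0))] [(np.float64(47.0), np.float64(77.0)), (np.float64(46.0), np.float64(76.0))]
0 [(np.float64(-92.0), np.float64(90.0)), (np.float64(-93.0), np.float64(91.0))] [(np.float64(-14.0), np.float64(15.0)), (np.float64(-14.0), np.float64(15.0))]
-60 [(np.float64(-92.0), np.float64(91.0)), (np.float64(-93.0), np.float64(92.0))] [(np.float64(-73.0), np.float64(-45.0)), (np.float64(-74.0), np.float64(-46.0))]
t3 tongs 1320 (np.int64(163), np.int64(237)) hammer 154
t5 tongs 15 (np.int64(236), np.int64(237)) hammer 242
t6 tongs 37 (np.int64(130), np.int64(147)) hammer 244
t9 tongs 0  hammer 231
t10 tongs 0  hammer 916
t11 tongs 215 (np.int64(130), np.int64(234)) hammer 4309
```

```bash
python3 -c "
from cell import job;print(job.sign_off())"
```

```text
the job is handed in; nothing more can be done
None
```

The job is handed in: all four straps present are centred and straight in their own slots, the pack is home on the shoe and held when I pulled back on it, and the lever was pushed to on last, at about 53 s of the 210 s.

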